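Load the ballast sled and hold it out at the index

ROBOT

A 6-joint arm with a two-finger parallel gripper is mounted at the origin on the work surface. World frame = base frame: x ahead of the robot, y to its left, z up, the work surface at z = 0. Lengths are in m, angles in rad, forces in N, time in s.
With the tool pointing down it reaches from about 0.375 to 0.975 m from the base axis. Payload 3.8 kg.
Tool frame: the origin (TCP) lies on the centre line of the jaws, within the pads' length; the fingertips stand 25 mm ahead of it and the grasp point (between the pads) lies 6 mm ahead of it; z points along the fingers, y is the direction in which the jaws open and shut (so a half turn about z gives the same grasp; the last joint's range is limited). The gripper opens to 85 mm and grips with 20 to 120 N. Pads are 22 mm wide; open, the fingers measure 114 mm over their backs; the gripper's body (76 mm by 85 mm) begins 54 mm behind the grasp point. The pads swing forward as they close: fully open they stand 13 mm farther back than shut.
Start: joints at [-0.037, 0.264, 1.604, -0, 1.274, -0.037], TCP at [0.675, -0, 0.232] pointing down, gripper open.
Joint ranges: [-2.63, 2.63], [-0.94, 2.18], [0.31, 2.57], [-1.31, 4.45], [0, 2.66], [-2.55, 2.55]. Speed limits (rad/s): [2.57, 2.57, 3.14, 3.14, 3.14, 3.14].

INTERFACE

Orientations are given as a rotation vector (axis times angle).
In Python, from workcell import bot gives the robot as it stands.
- The arm moves only by the tool servo_tool, never from a script. Its argument "moves" is a list of rows, each a list of 3 entries, a list of its own where there are three numbers: the closure in counts, from 0 (fully open) to 255 (shut), then the shift along the tool's x, y, z in m, then the turn about the tool's z in rad. A call has exactly 8 rows; each row shifts and turns the pose as measured when the row begins, along the tool's axes as they then stand; what a row does not reach is not made up. A row lasts 1/12 s, in which the tool goes at most 41.7 mm and 7.16 degrees, less where a joint would pass 70% of its speed; a pose out of reach is approached as far as the arm can. A call is refused whole if a number of a shift passes 0.0417 or a number of a turn 0.125, either way. A call with a gripper value outside its range is refused whole. The fingers move at their own pace and stop on an object; "newtons" is the grip in N (left out, the last holds). Time passes only in rows, so rows that do not move let the fingers close, or fill a call up. It gives the time, the measured TCP pose, the force and the opening at its end, in the units of the state.
- bot.read_state(): the state, without advancing time (a new reading comes with each control period).
- bot.read_camera(name): name is "scene" or "side" or "wrist"; returns a dict with "pixels" (480x640x3 uint8, red, green, blue), "depth" (480x640 float32, m along the optical axis (not along the pixel's ray), 0 where there is no reading), "intrinsics" (3x3 intrinsics, pixels), "dist" ([k1, k2, p1, p2, k3] as OpenCV has them; the pictures are not rectified), "R" (3x3) and "t" (3): a world point X has camera coordinates R X + t. Camera axes: x right, y down, z forward; pixel columns grow to the right and rows downward; lengths in m; the calibration is good to about 2 mm. A picture is of the moment at which its call begins.
- bot.finish_job(): hands the job in, once; it reports no verdict.
The state is a dict: "time": time; "q": joint angles; "joint_vel": joint speeds; "joint_torque": joint torques, N m; "tool_pos": TCP position; "tcp_rot": TCP orientation; "wrist_force": force on the tool from outside, world axes, zero at the start; "torque": the same for the moment, N m; "width": opening from 0.0 (shut) to 1.0 (fully open).
Only numpy, scipy, OpenCV 4.12 (cv2) and the standard library are available. Lean on these libraries where they do the work, as an engineer would, in place of code of your own. Each camera call takes 0.05 s, during which the arm holds its last target.

TASK

Ballast the fuselage section: with its spring-return sled still fully home, stand one steel slug in each of the sled's three wells, then take the sled by its wooden pull tab, draw it out until its pointer is level with the steel index beside it, and keep it there. Finish while still holding the tab in the gripper with the pointer at the index (the spring takes the sled home if you let go); leave the tap fittings, spacer, tube cutter, screwdriver and sanding block where they are.

Things in the scene. Friction and masses are not known exactly. Their poses are not given: they have to be found in the camera images.
- slug0_center (a point): steel ballast slug, a plain upright cylinder 26 mm in diameter and 40 mm tall, 110 to 225 g, standing on the bench; this point is its centre, 20 mm above its foot. All three slugs are alike
- slug1_center (a point): second steel ballast slug, the same as the first; its centre
- slug2_center (a point): third steel ballast slug, the same as the first; its centre
- well0 (a point): centre of the mouth of the right-hand well of the sled, level with the sled's flat top, 40 mm above the bench; moves with the sled. Three round wells, 46 mm apart in a row across the sled, 80 mm in front of the fuselage when home. Each is 35 mm in diameter, 16 mm deep, its flat floor 24 mm above the bench: a slug in it sticks up 24 mm above the sled
- well1 (a point): centre of the mouth of the middle well (see well0)
- well2 (a point): centre of the mouth of the left-hand well (see well0)
- tab_top (a point): middle of the top edge of the pale wooden pull tab, 85 mm above the bench. The tab stands up from the front end of the sled, 70 mm in front of the middle well: an upright blade 12 mm thick along the pull, 60 mm wide across it, reaching 45 mm above the sled's flat top
- sled: spring-return aluminium ballast sled, 140 mm wide, top 40 mm above the bench. Origin mid-width, 14 mm above the bench, 80 mm behind the middle well; x points into the fuselage, y left, z up. Pulled out level along its -x (towards the robot's side), 100 mm at most. A spring draws it home: 3 N at home plus 0.9 N per 10 mm (8 N at 60 mm); it runs home once let go
- cradle: the fixed fuselage section (lacquered wood, 210 mm wide, 200 mm long, 110 mm tall) with its cradle plate (12 mm thick, reaching 260 mm in front of the fuselage, under the sled); origin on the bench, middle of the fuselage's front face, axes parallel to the sled's
- pointer (a point): tip of the small dark steel pointer fin (6 mm wide) on the left edge of the sled, top edge, 40 mm above the bench; moves with the sled
- index_tip (a point): the mark: tip of a small upright dark steel block (22 mm wide, 32 mm tall, with a 6 mm ridge facing the sled) on the cradle plate just left of the sled, in front of the pointer. Point on the ridge at pointer height; x along the slide, towards the fuselage. The sled is at the mark when the pointer is straight beside the ridge: a pull of 40 to 75 mm, different each time
- tap0: steel tap fitting, leave alone: a 56 mm tall stem on a 34 mm round foot with a short side spout (reaches 30 mm out); origin under its foot
- tap1: second steel tap fitting, leave alone, the same as the first
- spacer: white porcelain spacer ring, leave alone: 38 mm outside, 22 mm tall with an 18 mm hole; origin under its centre
- cutter: nickel-plated tube cutter body, leave alone: flat C shape about 110 by 55 mm, 20 mm tall; origin under its spine
- driver: screwdriver, leave alone, lying on the bench; origin under its middle
- sander: cork sanding block, leave alone: 100 by 55 by 30 mm; origin under its centre
Things that resemble listed ones, but are neither listed nor needed, are in the scene too. What is shaped like the part that bears slug0_center but purple is not meant.

How it is judged:
On the way:
1. one slug stands in each of the three wells, let go, while the sled is home (((horizontal distance between slug0_center and well0 below 0.008 m and height (world z) of slug0_center between 0.038 and 0.05 m) or (horizontal distance between slug1_center and well0 below 0.008 m and height (world z) of slug1_center between 0.038 and 0.05 m) or (horizontal distance between slug2_center and well0 below 0.008 m and height (world z) of slug2_center between 0.038 and 0.05 m)) and ((horizontal distance between slug0_center and well1 below 0.008 m and height (world z) of slug0_center between 0.038 and 0.05 m) or (horizontal distance between slug1_center and well1 below 0.008 m and height (world z) of slug1_center between 0.038 and 0.05 m) or (horizontal distance between slug2_center and well1 below 0.008 m and height (world z) of slug2_center between 0.038 and 0.05 m)) and ((horizontal distance between slug0_center and well2 below 0.008 m and height (world z) of slug0_center between 0.038 and 0.05 m) or (horizontal distance between slug1_center and well2 below 0.008 m and height (world z) of slug1_center between 0.038 and 0.05 m) or (horizontal distance between slug2_center and well2 below 0.008 m and height (world z) of slug2_center between 0.038 and 0.05 m)) and x of sled in the frame of cradle above -0.008 m and contact force between the fingers and slug0 below 0.5 N and contact force between the fingers and slug1 below 0.5 N and contact force between the fingers and slug2 below 0.5 N), for 0.2 s.
At the end, for the whole second after the job is handed in: One slug stands in each well (centre within 8 mm of the well's centre, foot on the well floor within 6 mm), the pointer is within 5 mm of the index along the slide, the sled is still, and the fingers press on the pull tab with more than 1.5 N (grasp point within 50 mm of the tab's top) (((horizontal distance between slug0_center and well0 below 0.008 m and height (world z) of slug0_center between 0.038 and 0.05 m) or (horizontal distance between slug1_center and well0 below 0.008 m and height (world z) of slug1_center between 0.038 and 0.05 m) or (horizontal distance between slug2_center and well0 below 0.008 m and height (world z) of slug2_center between 0.038 and 0.05 m)) and ((horizontal distance between slug0_center and well1 below 0.008 m and height (world z) of slug0_center between 0.038 and 0.05 m) or (horizontal distance between slug1_center and well1 below 0.008 m and height (world z) of slug1_center between 0.038 and 0.05 m) or (horizontal distance between slug2_center and well1 below 0.008 m and height (world z) of slug2_center between 0.038 and 0.05 m)) and ((horizontal distance between slug0_center and well2 below 0.008 m and height (world z) of slug0_center between 0.038 and 0.05 m) or (horizontal distance between slug1_center and well2 below 0.008 m and height (world z) of slug1_center between 0.038 and 0.05 m) or (horizontal distance between slug2_center and well2 below 0.008 m and height (world z) of slug2_center between 0.038 and 0.05 m)) and x of pointer in the frame of index_tip between -0.005 and 0.005 m and contact force between the fingers and sled above 1.5 N and distance between the grasp point and tab_top below 0.05 m and linear speed of sled below 0.01 m/s); the arm keeps its last pose, push and grip.
It fails at once if a bystander (tap fitting, spacer, tube cutter, screwdriver or sanding block) is shifted by more than 20 mm (distance of any of tap0, tap1, spacer, cutter, driver, sander from where it was at the start of the episode above 0.02 m).
It also fails if it takes over 67 s, if anything falls off the work surface, if the arm or the gripper's body presses on something with over 40 N, if the wrist force passes 120 N, or if a joint passes its speed limit or range.

## Working session

There is one attempt and no reset: what is moved stays moved. The work goes in short steps, Python scripts to look and compute and a tool call to move; the robot and the scene stay as the last step left them, time stands still between calls to the robot, and variables do not carry over. Pictures are saved under pics/ and viewed, and the job is handed in when it is done.

Besides the shell and the picture viewer there is one more tool, called after ">>>" as name(argument=value, ...) on one line, values as JSON. servo_tool: Moves the arm, as the interface text tells. Its arguments: {"type":"object","properties":{"moves":{"type":"array","items":{"type":"array"}},"newtons":{"type":"number"}},"required":["moves"]}

```bash
ls; mkdir -p pics; cat > h.py <<'E'
import numpy as np, cv2, pickle
from workcell import bot
def grab(n,save=None):
    c=bot.read_camera(n); pickle.dump(c,open(f'{n}.pkl','wb'))
    if save: cv2.imwrite(f'pics/{save}.png',c['pixels'][:,:,::-1])
    return c
def load(n): return pickle.load(open(f'{n}.pkl','rb'))
def ray(c,u,v):
    p=cv2.undistortPoints(np.array([[[u,v]]],float),np.array(c['intrinsics']),np.array(c['dist']))[0,0]
    R=np.array(c['R']);t=np.array(c['t'])
    o=-R.T@t; d=R.T@np.array([p[0],p[1],1.]); return o,d
def onz(c,u,v,z):
    o,d=ray(c,u,v); return o+d*(z-o[2])/d[2]
def proj(c,X):
    R=np.array(c['R']);r,_=cv2.Rodrigues(R)
    return cv2.projectPoints(np.array(X,float).reshape(-1,1,3),r,np.array(c['t'],float),np.array(c['intrinsics']),np.array(c['dist']))[0].reshape(-1,2)
def dep(c,u,v):
    o,d=ray(c,u,v); return o+d*c['depth'][int(v),int(u)]
def cloud(c):
    h,w=c['depth'].shape
    uu,vv=np.meshgrid(np.arange(w),np.arange(h))
    p=cv2.undistortPoints(np.stack([uu,vv],-1).reshape(-1,1,2).astype(float),np.array(c['intrinsics']),np.array(c['dist'])).reshape(h,w,2)
    P=np.dstack([p,np.ones((h,w))])*c['depth'][...,None]
    return (P-np.array(c['t']))@np.array(c['R'])
E
python3 - <<'E'
from h import *
for n in ['scene','side','wrist']:
    c=grab(n,n+'0'); print(n,-np.array(c['R']).T@c['t'],np.array(c['R'])[2])
print(bot.read_state())
E
```

```text
pics
scene [ 1.1835385  -0.40374917  1.41177232] [-0.42243179  0.28579866 -0.86015726]
side [0.30984104 0.8569233  0.55376693] [ 0.20405999 -0.85355274 -0.47938215]
wrist [0.67624153 0.0742741  0.37213711] [-0.00308435 -0.28688547 -0.95795992]
{'time': 0.15, 'q': array([-3.69393369e-02,  2.64617620e-01,  1.60508049e+00,  2.20765134e-05,
        1.27372816e+00, -3.69454786e-02]), 'joint_vel': array([ 0.00080052, -0.00074596, -0.00378535,  0.00063008, -0.0007218 ,
       -0.00022411]), 'joint_torque': array([-4.44535381e-04, -5.15905774e+01, -3.67958951e+01, -2.06692371e-04,
        8.09489022e-03,  2.50629785e-05]), 'tool_pos': array([6.74415293e-01, 5.34733581e-07, 2.31011856e-01]), 'tcp_rot': array([-2.22048123e+00, -2.22048047e+00,  1.93490000e-03]), 'wrist_force': array([ 0.80067036, -0.37581085, -0.29625418]), 'torque': array([-0.01918339, -0.01881263,  0.03950137]), 'width': 0.9954791545607213}
```

View pics/scene0.png

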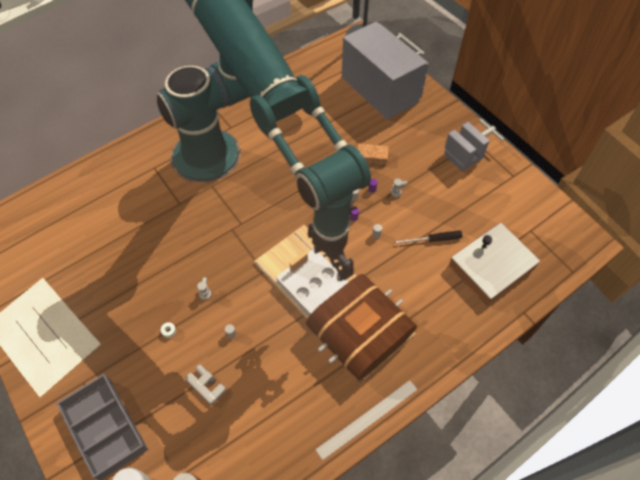

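View pics/side0.png

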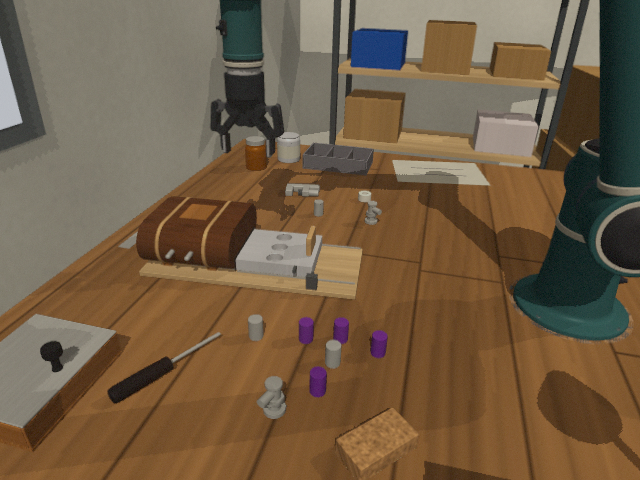

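View pics/wrist0.png

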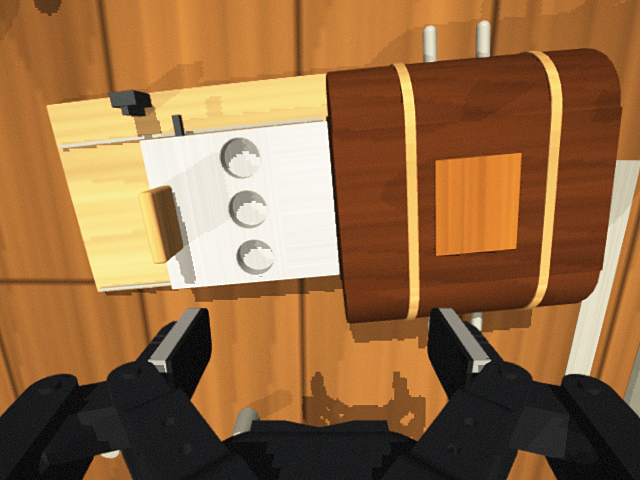

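The three grey slugs are at side-view pixels (256,328), (333,354) and (319,208). The lookalikes are four purple cylinders at (306,330), (341,330), (379,344) and (318,382), the tap fittings at (273,398) and (373,212), and the spacer at (365,196). I'll go by plain grey cylinders with no spout. In the wrist view the wells are at (240,158), (248,209) and (255,257), the tab at (157,225), the pointer at (178,125) and the index at (130,102).

```bash
cat > m.py <<'E'
from h import *
c=load('side'); im=c['pixels']; P=cloud(c)
hsv=cv2.cvtColor(im,cv2.COLOR_RGB2HSV)
grey=(hsv[...,1]<70)
for (u,v) in [(256,328),(333,354),(319,208)]:
    m=np.zeros(grey.shape,np.uint8); m[v-22:v+22,u-15:u+15]=1
    m=(m>0)&grey&(P[...,2]>0.008)&(P[...,2]<0.06)
    n,l,s,ce=cv2.connectedComponentsWithStats(m.astype(np.uint8))
    k=l[v,u] or 1+np.argmax(s[1:,4])
    Q=P[l==k]; print('slug',u,v,'n',len(Q),'z',Q[:,2].min(),Q[:,2].max(), 'bbox',s[k])
    top=Q[Q[:,2]>0.0375]; print('  top centre depth',top.mean(0)[:2],np.ptp(top,0)[:2])
    # top ellipse by ray: bbox
    x,y,w,h,_=s[k]
    a=onz(c,x+w/2-.5,y-.5,.04)[:2]
    o=(-c['R'].T@c['t'])[:2]; d=(a-o)/np.linalg.norm(a-o)
    b=onz(c,x+w/2-.5,y+h-.5,0)[:2]
    print('  ray top-far',a-d*.013,' foot-near',b+d*.013)
c=load('wrist'); P=cloud(c)
for n,(u,v) in dict(w0=(255,257),w1=(248,209),w2=(240,158),tabtop=(152,228),ptr=(178,118),idx=(128,93)).items(): print(n,dep(c,u,v))
im=c['pixels'];cv2.imwrite('pics/wcrop.png',cv2.resize(im[70:310,30:350],None,fx=2.5,fy=2.5,interpolation=cv2.INTER_CUBIC)[:,:,::-1])
ci=load('side')['pixels'];cv2.imwrite('pics/scrop.png',cv2.resize(ci[180:430,220:420],None,fx=2.4,fy=2.4)[:,:,::-1])
E
python3 m.py
```

```text
slug 256 328 n 297 z 0.008094491152655071 0.04120013447905069 bbox [248 315  15  23 297]
  top centre depth [0.5659248  0.25966715] [0.02522646 0.02535952]
  ray top-far [0.56459721 0.26055509]  foot-near [0.57142411 0.25039013]
slug 333 354 n 345 z 0.008029679067302035 0.04152144009411002 bbox [325 340  16  26 345]
  top centre depth [0.42044983 0.2875897 ] [0.0237792  0.02442025]
  ray top-far [0.42162913 0.28818185]  foot-near [0.42121843 0.27990572]
slug 319 208 n 117 z 0.008980283727683119 0.04138413891963518 bbox [314 200   9  14 117]
  top centre depth [ 0.58278239 -0.25279689] [0.02121428 0.01939059]
  ray top-far [ 0.58400833 -0.24907723]  foot-near [ 0.58854921 -0.27098938]
w0 [ 0.6118259 -0.0427573  0.0242834]
w1 [0.60741515 0.00520898 0.02367534]
w2 [0.60252907 0.05269451 0.02338887]
tabtop [0.5410165  0.00178876 0.08401686]
ptr [0.55437702 0.08741574 0.03863965]
idx [0.51631994 0.10743956 0.04404849]
```

View pics/wcrop.png

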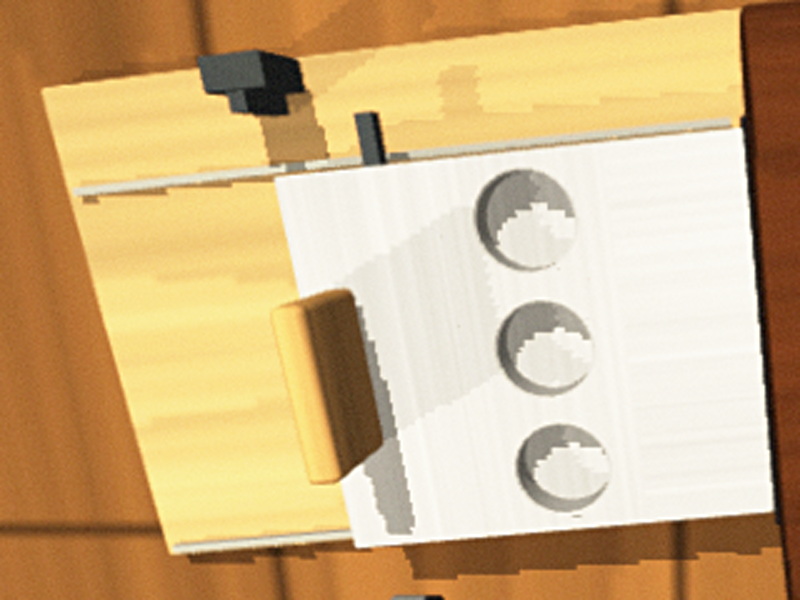

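View pics/scrop.png

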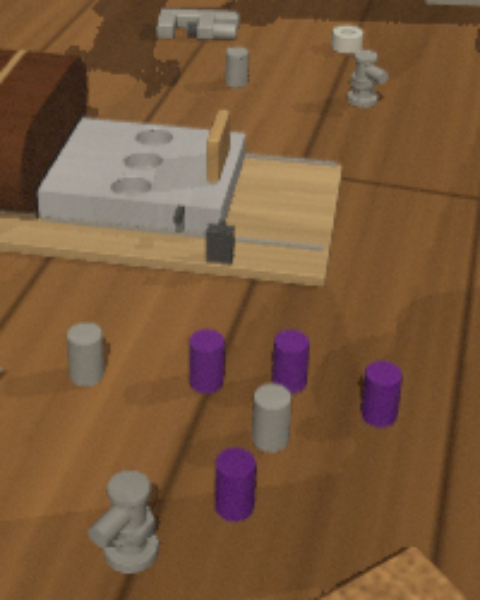

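The crop confirms plain grey cylinders for the slugs. The mouth centres in the wrist crop are (525,219), (546,347) and (563,467).

```bash
cat > m2.py <<'E'
from h import *
c=load('wrist')
f=lambda x,y,z: onz(c,30+(x-.75)/2.5,70+(y-.75)/2.5,z)
W=[f(563,467,.04),f(546,347,.04),f(525.5,219,.04)]
for w in W: print('well',w)
print(np.linalg.norm(W[0]-W[1]),np.linalg.norm(W[1]-W[2]))
d=W[2]-W[0]; yaw=np.arctan2(-d[0],d[1]); ax=np.array([np.cos(yaw),np.sin(yaw)]);ay=np.array([-ax[1],ax[0]]);print('yaw',yaw)
m=np.mean(W,0)[:2]; print('mean',m,'pred wells',m-.046*ay,m,m+.046*ay,'tab',m-.07*ax)
# tab top corners z=.085
for q in [(273,308),(298,303),(312,483),(335,480)]: print('tab',f(*q,.085))
# sled front edge corners, top z=.04
A=f(276,178,.04);B=f(356,548,.04);print('front',A,B,np.linalg.norm(A-B),np.arctan2(-(A-B)[0],(A-B)[1]))
# pointer tip (top edge, left end)
p=(f(356,113,.04)+f(376,113,.04))/2;print('ptr',p)
# index ridge: block top height 12+32=44? 
for z in (.044,):
    r=(f(232,95,z)+f(276,93,z))/2; print('idx',z,r, 'pull',(p-r)[:2]@ax, 'lat',(r-p)[:2]@ay)
E
python3 m2.py
```

```text
well [ 0.61466676 -0.03697309  0.04      ]
well [0.61075536 0.00890493 0.04      ]
well [0.60598732 0.0543212  0.04      ]
0.04604445361069444 0.0456658700004977
yaw 0.09478612042849716
mean [0.61046981 0.00875101] pred wells [ 0.61482345 -0.0370425 ] [0.61046981 0.00875101] [0.60611618 0.05454453] tab [0.54078403 0.00212591]
tab [0.53470673 0.03026257 0.085     ]
tab [0.54282347 0.03179367 0.085     ]
tab [ 0.53971235 -0.02757704  0.085     ]
tab [ 0.54751532 -0.02651402  0.085     ]
front [0.51966262 0.0687065  0.04      ] [ 0.53216756 -0.07030345  0.04      ] 0.13957126698745587 0.08971569896105089
ptr [0.55349555 0.08989151 0.04      ]
idx 0.044 [0.5175705  0.09614625 0.044     ] pull 0.035171808485444066 lat 0.009626766879196544
```

```bash
python3 - <<'E'
from h import *
c=load('side'); P=cloud(c); im=c['pixels']
hsv=cv2.cvtColor(im,cv2.COLOR_RGB2HSV)
m=((hsv[...,0]>125)&(hsv[...,0]<160)&(hsv[...,1]>120)).astype(np.uint8)
n,l,s,ce=cv2.connectedComponentsWithStats(m)
for k in range(1,n):
    if s[k,4]>60:
        Q=P[l==k];t=Q[Q[:,2]>.037];print('purple',ce[k].round(),t.mean(0).round(3))
for nm,(u,v) in dict(tapA=(273,383),tapAspout=(263,402),drvtip=(220,335),drvmid=(170,363),sand=(377,440),tapB=(374,204),spacer=(365,195),cutter=(300,190)).items(): print(nm,dep(c,u,v).round(3))
b=load('scene');Pb=cloud(b)
for q in [(377,231),(230,332)]:
    u,v=q; sub=Pb[v-12:v+12,u-10:u+10].reshape(-1,3); t=sub[(sub[:,2]>.036)&(sub[:,2]<.045)]; print('scene slug',q,len(t),t.mean(0), np.ptp(t,0))
print(proj(b,[[.566,.26,.04],[.5828,-.2528,.04],[.4205,.2876,.04]]))
E
```

```text
purple [306. 330.] [0.476 0.254 0.048]
purple [341. 330.] [0.418 0.238 0.048]
purple [378. 344.] [0.351 0.244 0.039]
purple [317. 381.] [0.428 0.36  0.046]
tapA [0.481 0.406 0.055]
tapAspout [0.487 0.432 0.044]
drvtip [ 0.629  0.272 -0.001]
drvmid [0.665 0.377 0.019]
sand [0.326 0.441 0.03 ]
tapB [ 0.434 -0.243  0.055]
spacer [ 0.476 -0.373  0.021]
cutter [ 0.668 -0.365  0.016]
scene slug (377, 231) 45 [0.57009088 0.25387725 0.03937681] [0.02404986 0.02304649 0.00762886]
scene slug (230, 332) 61 [ 0.58775884 -0.25719898  0.04000418] [0.02398576 0.02466328 0.00868615]
[[377.59315702 225.81214771]
 [229.63099674 325.94085876]
 [354.33902957 188.58450893]]
```

>>> servo_tool(moves=[[100,[0,0,0],-0.095],[100,[0.036,-0.012,0.005],0],[100,[0.036,-0.012,0.005],0],[100,[0.036,-0.012,0.005],0],[100,[0.036,-0.012,0.005],0],[100,[0.036,-0.012,0.005],0],[100,[0.036,-0.012,0.005],0],[100,[0.036,-0.012,0],0]], newtons=40)

```text
time: 0.82
tool_pos: [0.5648, 0.242, 0.1958]
tcp_rot: [2.123, 2.315, -0.009]
wrist_force: [0.3, 0.6, -0.0]
width: 0.606
```

```bash
cat > st.py <<'E'
from h import *
from scipy.spatial.transform import Rotation as Ro
def pose():
    s=bot.read_state(); R=Ro.from_rotvec(s['tcp_rot']).as_matrix(); return s,np.array(s['tool_pos']),R
def need(T):
    s,p,R=pose(); print('t',round(s['time'],2),'tcp',p.round(4),'w',round(s['width'],3),'F',np.round(s['wrist_force'],1),'yaw',np.arctan2(R[1,1],R[0,1]).round(4),'tilt',R[:2,2].round(4)); 
    if T is not None: print('need tool shift',(R.T@(np.array(T)-p)).round(4))
E
python3 - <<'E'
from st import *
need(None); grab('wrist','w1')
E
```

```text
t 0.82 tcp [0.5648 0.242  0.1958] w 0.606 F [ 0.3  0.6 -0. ] yaw 0.0862 tilt [-0.0032 -0.0044]
```

View pics/w1.png

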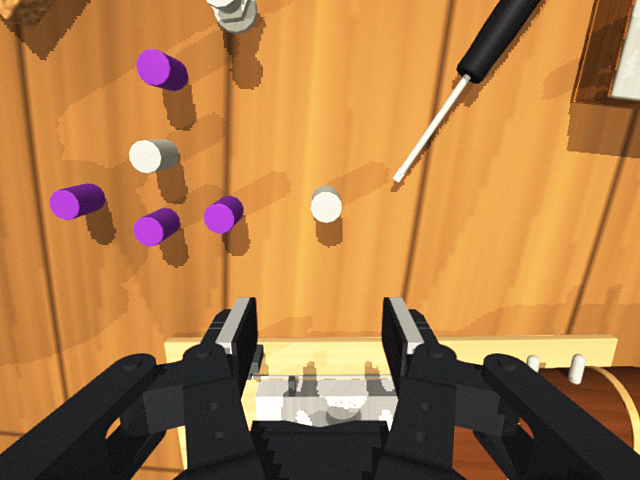

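Slug A's top is at (325,207) and slug B's top at (145,156). The purples sit beside B at (155,68), (77,201), (155,226) and (222,214).

```bash
cat > top.py <<'E'
from st import *
def tops(c,seeds,z=.04):
    im=c['pixels']; hsv=cv2.cvtColor(im,cv2.COLOR_RGB2HSV); P=cloud(c)
    for u,v in seeds:
        m=((hsv[...,1]<60)&(abs(P[...,2]-z)<.006)).astype(np.uint8); w=np.zeros_like(m); w[v-25:v+25,u-25:u+25]=1; m*=w
        n,l,s,ce=cv2.connectedComponentsWithStats(m); k=1+np.argmax(s[1:,4])
        x,y,ww,h,a=s[k]
        cs,_=cv2.findContours((l==k).astype(np.uint8),0,1); e=cv2.minEnclosingCircle(cs[0])
        g=P[l==k]
        print('top',x,y,ww,h,a,'cen',ce[k].round(1),'ray',onz(c,*ce[k],z)[:2].round(4),'circ',onz(c,*e[0],z)[:2].round(4),'diam px',2*e[1],'depth',g.mean(0).round(4))
E
python3 - <<'E'
from top import *
tops(load('wrist'),[(325,205),(145,155)])
need(None)
E
```

```text
top 311 191 31 32 765 cen [326.  206.2] ray [0.5697 0.2595] circ [0.5698 0.2594] diam px 31.56464195251465 depth [0.5697 0.2593 0.0393]
top 130 140 35 33 884 cen [146.3 156.2] ray [0.4256 0.2871] circ [0.4262 0.2877] diam px 35.51076126098633 depth [0.4253 0.287  0.0394]
t 0.87 tcp [0.5617 0.2488 0.196 ] w 0.611 F [-1.5  3.4 -0.8] yaw 0.0895 tilt [-0.0058  0.0009]
```

```bash
python3 - <<'E'
from st import *
need([.5697,.2595,.043])
E
```

```text
t 0.87 tcp [0.5617 0.2488 0.196 ] w 0.611 F [-1.5  3.4 -0.8] yaw 0.0895 tilt [-0.0058  0.0009]
need tool shift [0.0098 0.0098 0.153 ]
```

>>> servo_tool(moves=[[105,[0.01,0.01,0.02],-0.005],[105,[0,0,0.03],0],[105,[0,0,0.03],0],[105,[0,0,0.02],0],[105,[0,0,0],0],[105,[0,0,0],0],[105,[0,0,0],0],[105,[0,0,0],0]])

```text
time: 1.53
tool_pos: [0.5691, 0.2666, 0.0954]
tcp_rot: [-2.099, -2.333, -0.001]
wrist_force: [0.5, 0.1, 0.2]
width: 0.587
```

```bash
python3 - <<'E'
from st import *
need([.5697,.2595,.043])
E
```

```text
t 1.53 tcp [0.5691 0.2666 0.0954] w 0.587 F [0.5 0.1 0.2] yaw 0.1056 tilt [-0.0025  0.0029]
need tool shift [-0.0073 -0.      0.0523]
```

>>> servo_tool(moves=[[105,[-0.007,0,0],0.01],[105,[0,0,0.0],0],[105,[0,0,0.02],0],[105,[0,0,0.02],0],[105,[0,0,0.008],0],[105,[0,0,0],0],[105,[0,0,0],0],[105,[0,0,0],0]])

```text
time: 2.2
tool_pos: [0.5791, 0.26, 0.0586]
tcp_rot: [2.114, 2.316, 0.029]
wrist_force: [0.1, -0.5, 0.0]
width: 0.595
```

```bash
python3 - <<'E'
from st import *
need([.5697,.2595,.043]); grab('wrist','w2')
E
```

```text
t 2.2 tcp [0.5791 0.26   0.0586] w 0.595 F [ 0.1 -0.5  0. ] yaw 0.091 tilt [0.0164 0.0101]
need tool shift [ 0.0002 -0.0097  0.0154]
```

View pics/w2.png

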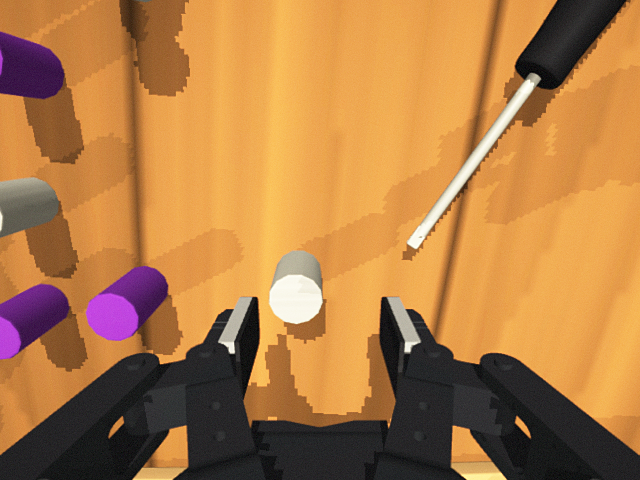

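Slug A is at (297,290), between the pads and clear of everything else. The x position has drifted, so I'll check how the pose settles.

```bash
python3 - <<'E'
from st import *
need([.5697,.2595,.043])
print(bot.read_state()['joint_vel'].round(3))
from top import *
tops(load('wrist'),[(297,297)])
E
```

```text
t 2.25 tcp [0.5795 0.2602 0.059 ] w 0.591 F [0.7 0.2 0.1] yaw 0.0911 tilt [0.0172 0.0104]
need tool shift [ 0.0001 -0.0101  0.0158]
[ 0.001 -0.001 -0.003 -0.001 -0.005 -0.001]
top 272 272 50 50 2145 cen [296.  296.5] ray [0.5701 0.2603] circ [0.5699 0.2602] diam px 54.275611877441406 depth [0.5701 0.2599 0.0392]
```

>>> servo_tool(moves=[[105,[0,-0.01,0],0],[105,[0,0,0.0],0],[105,[0,0,0],0],[105,[0,0,0],0],[105,[0,0,0],0],[105,[0,0,0],0],[105,[0,0,0],0],[105,[0,0,0],0]])

```text
time: 2.92
tool_pos: [0.5703, 0.2604, 0.0627]
tcp_rot: [2.112, 2.315, 0.038]
wrist_force: [0.7, -0.7, -0.9]
width: 0.587
```

```bash
python3 - <<'E'
from st import *
need([.5697,.2595,.043])
print(bot.read_state()['joint_vel'].round(3))
E
```

```text
t 2.92 tcp [0.5703 0.2604 0.0627] w 0.587 F [ 0.7 -0.7 -0.9] yaw 0.0916 tilt [0.0224 0.0127]
need tool shift [-0.001  -0.0011  0.0197]
[ 0.     0.    -0.001  0.003 -0.    -0.002]
```

>>> servo_tool(moves=[[105,[-0.001,-0.001,0.02],0],[105,[0,0,0.0],0],[105,[0,0,0],0],[255,[0,0,0],0],[255,[0,0,0],0],[255,[0,0,0],0],[255,[0,0,0],0],[255,[0,0,0],0]])

```text
time: 3.58
tool_pos: [0.572, 0.2603, 0.0454]
tcp_rot: [2.111, 2.314, 0.043]
wrist_force: [0.8, 0.6, -0.3]
width: 0.004
```

```bash
python3 - <<'E'
from st import *
need([.5697,.2595,.043])
grab('side','s2')
E
```

```text
t 3.58 tcp [0.572  0.2603 0.0454] w 0.004 F [ 0.8  0.6 -0.3] yaw 0.0915 tilt [0.0258 0.014 ]
need tool shift [-0.0007 -0.0024  0.0023]
```

```bash
python3 - <<'E'
from st import *
grab('wrist','w3')
a=cv2.imread('pics/s2.png')[180:420,150:430];cv2.imwrite('pics/s2c.png',cv2.resize(a,None,fx=2.4,fy=2.4))
E
```

```text
(no output)
```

View pics/w3.png

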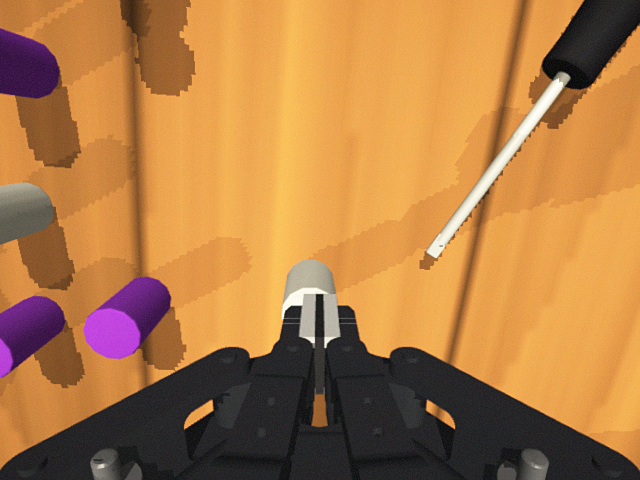

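View pics/s2c.png

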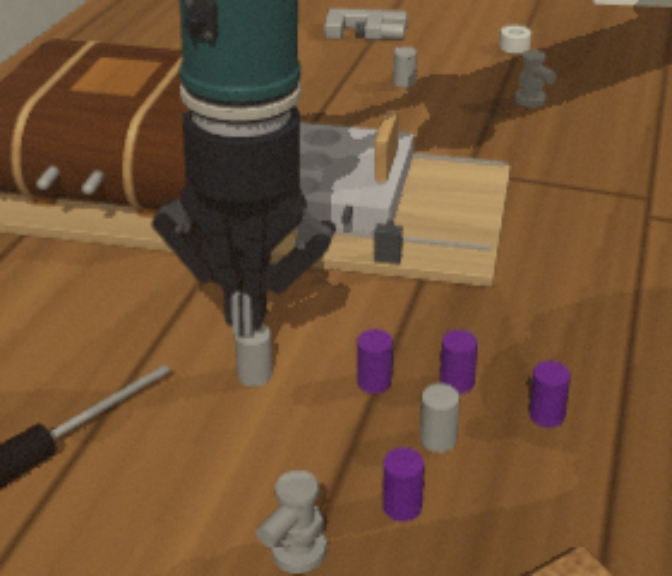

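The gripper shut with the fingertips over the slug's top, at (315,300) in the wrist view, and the slug is still standing. I'll measure the tip height.

```bash
python3 - <<'E'
from st import *
need(None)
for n in ['side']:
    c=load(n);P=cloud(c)
    for v in range(290,330,3): print(v,[P[v,u].round(3).tolist() for u in (247,252,257)])
c=load('wrist');P=cloud(c)
for v in range(264,345,6): print(v,[P[v,u].round(3).tolist() for u in (292,308,330,348)])
E
```

```text
t 3.68 tcp [0.572  0.2604 0.0454] w -0.003 F [ 0.3 -0.6 -0.5] yaw 0.0914 tilt [0.0258 0.0141]
290 [[0.571, 0.272, 0.108], [0.561, 0.275, 0.112], [0.552, 0.277, 0.115]]
293 [[0.572, 0.272, 0.102], [0.563, 0.272, 0.104], [0.554, 0.273, 0.106]]
296 [[0.572, 0.273, 0.096], [0.564, 0.271, 0.097], [0.556, 0.269, 0.097]]
299 [[0.573, 0.272, 0.089], [0.563, 0.272, 0.091], [0.555, 0.272, 0.093]]
302 [[0.574, 0.269, 0.08], [0.564, 0.272, 0.085], [0.556, 0.271, 0.086]]
305 [[0.573, 0.271, 0.076], [0.565, 0.271, 0.078], [0.557, 0.267, 0.077]]
308 [[0.574, 0.272, 0.07], [0.566, 0.269, 0.07], [0.557, 0.269, 0.072]]
311 [[0.574, 0.272, 0.064], [0.565, 0.272, 0.066], [0.558, 0.268, 0.064]]
314 [[0.574, 0.272, 0.058], [0.565, 0.273, 0.06], [0.558, 0.268, 0.058]]
317 [[0.574, 0.273, 0.052], [0.565, 0.272, 0.054], [0.558, 0.268, 0.051]]
320 [[0.598, 0.221, -0.0], [0.566, 0.271, 0.046], [0.562, 0.26, 0.038]]
323 [[0.595, 0.229, 0.0], [0.567, 0.271, 0.039], [0.559, 0.267, 0.038]]
326 [[0.592, 0.236, -0.0], [0.567, 0.27, 0.032], [0.56, 0.266, 0.03]]
329 [[0.588, 0.246, 0.001], [0.567, 0.271, 0.026], [0.55
[... 663 characters left out ...]
, [0.592, 0.248, -0.001]]
306 [[0.562, 0.267, 0.051], [0.568, 0.272, 0.06], [0.576, 0.272, 0.059], [0.584, 0.269, 0.051]]
312 [[0.562, 0.268, 0.057], [0.568, 0.271, 0.064], [0.576, 0.273, 0.065], [0.584, 0.269, 0.056]]
318 [[0.562, 0.267, 0.061], [0.568, 0.272, 0.069], [0.576, 0.272, 0.069], [0.583, 0.269, 0.062]]
324 [[0.563, 0.268, 0.066], [0.568, 0.271, 0.073], [0.576, 0.272, 0.073], [0.583, 0.269, 0.067]]
330 [[0.563, 0.267, 0.07], [0.568, 0.271, 0.077], [0.575, 0.272, 0.078], [0.582, 0.269, 0.071]]
336 [[0.563, 0.267, 0.074], [0.568, 0.272, 0.081], [0.575, 0.272, 0.081], [0.582, 0.269, 0.075]]
342 [[0.563, 0.273, 0.088], [0.568, 0.273, 0.087], [0.575, 0.273, 0.087], [0.58, 0.275, 0.09]]
```

Both cameras put the shut fingertips at z≈0.047, with the TCP reading 0.0454. The tips are therefore about level with the TCP here, not 25 mm ahead of it, while laterally everything agrees. I'll reopen, descend in small steps and verify.

>>> servo_tool(moves=[[105,[0,0,0],0],[105,[0,0,0],0],[105,[0,0,0],0],[105,[0,-0.002,0],0],[105,[0,0,0],0],[105,[0,0,0.008],0],[105,[0,0,0],0],[105,[0,0,0],0]])

```text
time: 4.35
tool_pos: [0.5702, 0.2604, 0.037]
tcp_rot: [2.11, 2.313, 0.045]
wrist_force: [-0.6, -0.3, -0.1]
width: 0.589
```

```bash
python3 - <<'E'
from st import *
need([.57,.2602,.02]);c=grab('wrist','w4')
P=cloud(c);
# lowest dark/metal points of the fingers: points within 35mm of TCP in xy, z>5mm, excluding slug
s,p,R=pose(); L=(P-p)@R
for nm,a,b in (('L',-.05,-.018),('R',.018,.05)):
    m=(abs(L[...,0])<.014)&(L[...,1]>a)&(L[...,1]<b)&(P[...,2]>.006)&(c['depth']>0); m[:240]=False
    Q=L[m]; i=np.argsort(-Q[:,2])[:40]; print(nm,len(Q),Q[i].mean(0) if len(Q) else '', Q[:,2].max() if len(Q) else '')
E
```

```text
t 4.35 tcp [0.5702 0.2604 0.037 ] w 0.589 F [-0.6 -0.3 -0.1] yaw 0.0914 tilt [0.0266 0.0144]
need tool shift [-0.0004 -0.0007  0.017 ]
L 13332 [ 0.00193772 -0.02303539 -0.00313806] -0.0014285955923951726
R 8328 [ 0.00161455  0.02722989 -0.00350964] -0.0015877877416927322
```

View pics/w4.png

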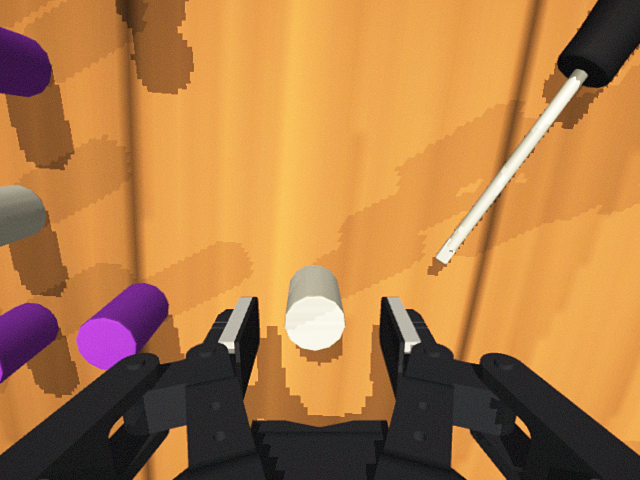

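The slug top at (315,322) is centred between the pads, whose tips are about 2 mm behind the TCP. The descent continues.

>>> servo_tool(moves=[[105,[0,0,0.009],0],[105,[0,0,0],0],[105,[0,0,0.009],0],[105,[0,0,0],0],[105,[0,0,0],0],[105,[0,0,0],0],[105,[0,0,0],0],[105,[0,0,0],0]])

```text
time: 5.07
tool_pos: [0.5696, 0.2602, 0.0155]
tcp_rot: [2.111, 2.314, 0.04]
wrist_force: [-0.2, -0.3, -0.4]
width: 0.585
```

```bash
python3 - <<'E'
from st import *
need([.57,.2602,.018])
E
```

```text
t 5.07 tcp [0.5696 0.2602 0.0155] w 0.585 F [-0.2 -0.3 -0.4] yaw 0.0914 tilt [0.0238 0.0132]
need tool shift [ 0.      0.0005 -0.0025]
```

>>> servo_tool(moves=[[105,[0,0,-0.003],0],[105,[0,0,0],0],[255,[0,0,0],0],[255,[0,0,0],0],[255,[0,0,0],0],[255,[0,0,0],0],[255,[0,0,0],0],[255,[0,0,0],0]])

```text
time: 5.73
tool_pos: [0.5703, 0.2605, 0.0201]
tcp_rot: [2.111, 2.314, 0.044]
wrist_force: [0.2, -0.1, 1.0]
width: 0.291
```

```bash
python3 - <<'E'
from st import *
need(None)
E
```

```text
t 5.73 tcp [0.5703 0.2605 0.0201] w 0.291 F [ 0.2 -0.1  1. ] yaw 0.0915 tilt [0.0258 0.0141]
```

>>> servo_tool(moves=[[255,[0,0,-0.02],0],[255,[0,0,-0.03],0],[255,[0,0,-0.03],0],[255,[0,0,-0.03],0],[255,[0,0,0],0],[255,[0,0,0],0],[255,[0,0,0],0],[255,[0,0,0],0]])

```text
time: 6.4
tool_pos: [0.5634, 0.2572, 0.1288]
tcp_rot: [2.114, 2.317, 0.029]
wrist_force: [0.2, -0.2, -1.1]
width: 0.287
```

```bash
python3 - <<'E'
from st import *
need([.6061,.0545,.14]);c=grab('wrist','w5')
P=cloud(c);s,p,R=pose(); L=(P-p)@R
m=(L[...,2]<0.03)&(c['depth']>0)&(L[...,2]>-.15)
Q=L[m]
for z in np.arange(-.13,.03,.01):
    q=Q[(Q[:,2]>=z)&(Q[:,2]<z+.01)]
    if len(q)>5: print(round(z,2),len(q),'x',q[:,0].min().round(3),q[:,0].max().round(3),'y',q[:,1].min().round(3),q[:,1].max().round(3))
E
```

```text
t 6.4 tcp [0.5634 0.2572 0.1288] w 0.287 F [ 0.2 -0.2 -1.1] yaw 0.0915 tilt [0.016 0.01 ]
need tool shift [-0.2057  0.0242 -0.0125]
-0.1 3098 x 0.013 0.023 y -0.057 0.061
-0.09 15861 x 0.003 0.02 y -0.062 0.065
-0.08 15205 x -0.009 0.019 y -0.059 0.062
-0.07 7978 x -0.012 0.019 y -0.053 0.057
-0.06 10330 x -0.012 0.016 y -0.049 0.052
-0.05 3232 x -0.011 0.015 y -0.043 0.047
-0.04 1609 x -0.01 0.014 y -0.028 0.031
-0.03 2105 x -0.014 0.013 y -0.024 0.028
-0.02 3918 x -0.015 0.013 y -0.024 0.028
-0.01 1038 x 0.001 0.013 y -0.024 0.028
-0.0 490 x 0.002 0.011 y -0.011 0.014
0.01 380 x 0.002 0.011 y -0.011 0.013
```

View pics/w5.png

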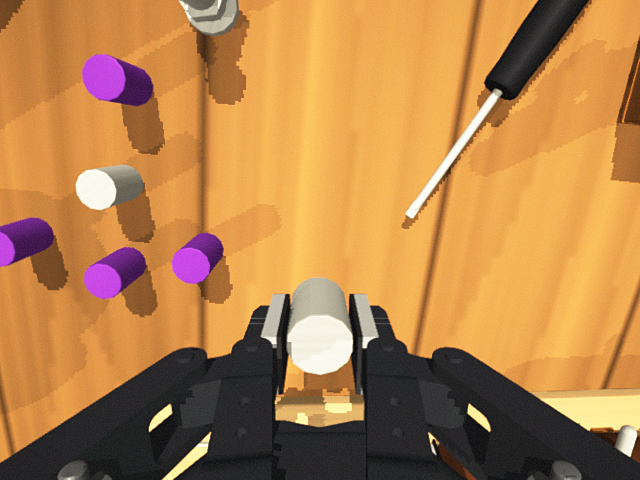

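>>> servo_tool(moves=[[255,[-0.02,0.003,-0.005],0],[255,[-0.035,0.004,0],0],[255,[-0.035,0.004,0],0],[255,[-0.035,0.004,0],0],[255,[-0.035,0.004,0],0],[255,[-0.025,0.003,0],0],[255,[0,0,0],0],[255,[0,0,0],0]])

```text
time: 7.12
tool_pos: [0.5956, 0.0681, 0.1181]
tcp_rot: [-2.106, -2.319, -0.002]
wrist_force: [0.5, 0.6, -0.4]
width: 0.29
```

```bash
python3 - <<'E'
from st import *
need([.6044,.0543,.0451]);c=grab('wrist','w6');need(None)
E
```

```text
t 7.12 tcp [0.5956 0.0681 0.1181] w 0.29 F [ 0.5  0.6 -0.4] yaw 0.0963 tilt [-0.0056  0.007 ]
need tool shift [-0.0151  0.0078  0.0728]
t 7.17 tcp [0.5953 0.0683 0.1178] w 0.289 F [-0.4 -1.  -2. ] yaw 0.0972 tilt [-0.0061  0.0064]
```

View pics/w6.png

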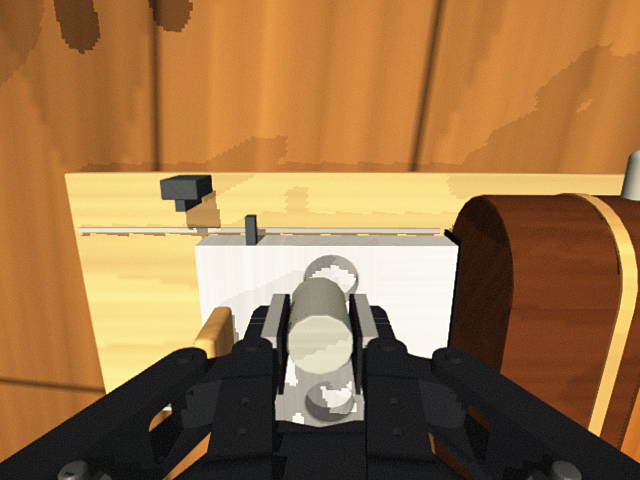

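The held slug's top is at (320,345). Well2 shows behind it at about (331,277), with the pointer at (251,218) and the ridge at (181,205).

```bash
python3 - <<'E'
from st import *
c=load('wrist')
im=c['pixels'];cv2.imwrite('pics/w6c.png',cv2.resize(im[160:420,150:480],None,fx=2.3,fy=2.3,interpolation=cv2.INTER_CUBIC)[:,:,::-1])
print(onz(c,331.5,277,.04)); P=cloud(c)
s,p,R=pose();L=(P-p)@R
# held slug side: points at several heights, x-extent middle
for v in (285,290,300,310):
    r=[u for u in range(285,360) if abs(L[v,u,2]+.0)<.03 and abs(L[v,u,1])<.02]
    print(v,r[0],r[-1],L[v,r].min(0).round(4),L[v,r].max(0).round(4))
E
```

```text
[0.60564426 0.05668248 0.04      ]
285 298 338 [ 0.0062 -0.008   0.0081] [0.0108 0.0105 0.0189]
290 295 342 [ 0.0038 -0.0094  0.0026] [0.0109 0.0125 0.0187]
300 285 359 [ 0.0027 -0.0115 -0.0104] [0.0123 0.0173 0.0101]
310 285 359 [ 0.003  -0.0107 -0.0186] [ 0.0122  0.0164 -0.0002]
```

View pics/w6c.png

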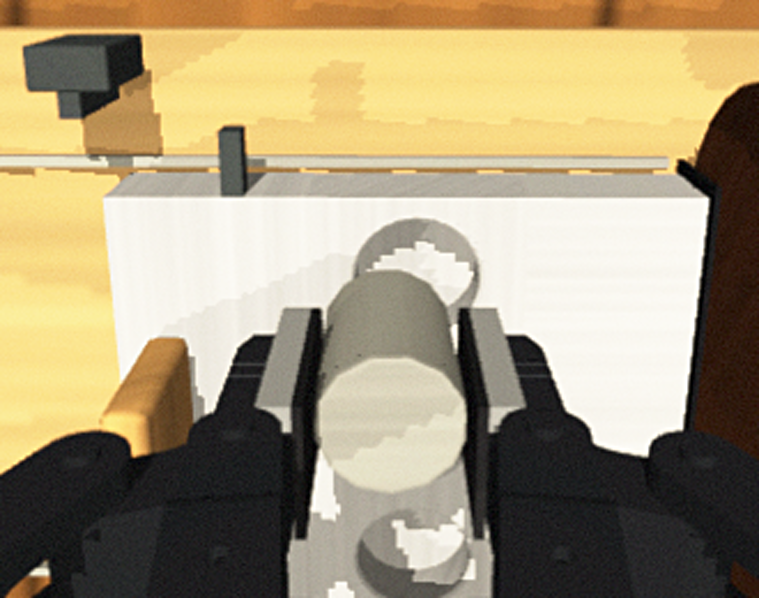

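>>> servo_tool(moves=[[255,[-0.0125,0.008,0],0],[255,[0,0,0],0],[255,[0,0,0],0],[255,[0,0,0],0],[255,[0,0,0.02],0],[255,[0,0,0.014],0],[255,[0,0,0],0],[255,[0,0,0],0]])

```text
time: 7.83
tool_pos: [0.6042, 0.0628, 0.0817]
tcp_rot: [-2.095, -2.327, -0.001]
wrist_force: [1.2, 0.4, -1.0]
width: 0.289
```

```bash
python3 - <<'E'
from st import *
need([.6046,.0565,.0451]);c=grab('wrist','w7');grab('side','s7')
im=c['pixels'];a=cv2.resize(im[200:440,180:440],None,fx=1.7,fy=1.7)
b=cv2.resize(load('side')['pixels'][180:300,200:360],None,fx=2.5,fy=2.5)
h=max(a.shape[0],b.shape[0]);o=np.zeros((h,a.shape[1]+b.shape[1],3),np.uint8);o[:a.shape[0],:a.shape[1]]=a;o[:b.shape[0],a.shape[1]:]=b[:,:]
o=cv2.resize(o,None,fx=.92,fy=.92);cv2.imwrite('pics/c7.png',o[:,:,::-1]);print(o.shape)
E
```

```text
t 7.83 tcp [0.6042 0.0628 0.0817] w 0.289 F [ 1.2  0.4 -1. ] yaw 0.1049 tilt [-0.0076  0.0081]
need tool shift [-0.0067 -0.      0.0366]
(375, 775, 3)
```

View pics/c7.png

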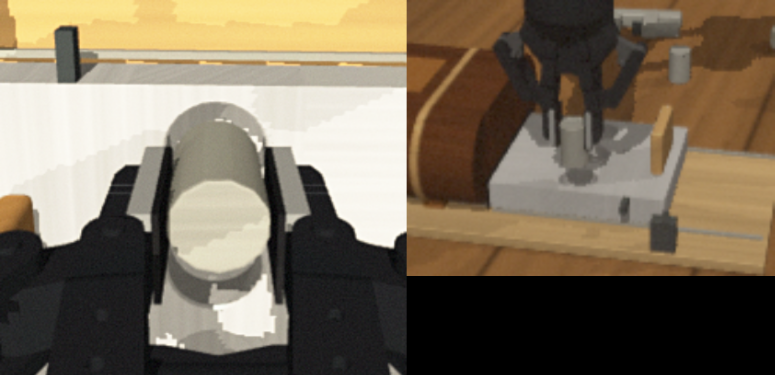

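>>> servo_tool(moves=[[255,[-0.007,0,0],0.01],[255,[0,0,0],0],[255,[0,0,0],0],[255,[0,0,0.012],0],[255,[0,0,0],0],[255,[0,0,0],0],[255,[0,0,0],0],[255,[0,0,0],0]])

```text
time: 8.6
tool_pos: [0.6077, 0.0552, 0.0727]
tcp_rot: [-2.111, -2.318, -0.009]
wrist_force: [-0.4, 0.5, -1.4]
width: 0.287
```

```bash
cat > chk.py <<'E'
import sys
from st import *
def chk(name,T,wr=(200,440,180,440),sr=(180,300,200,360)):
    need(T);c=grab('wrist');d=grab('side')
    a=cv2.resize(c['pixels'][wr[0]:wr[1],wr[2]:wr[3]],None,fx=1.6,fy=1.6); b=cv2.resize(d['pixels'][sr[0]:sr[1],sr[2]:sr[3]],None,fx=2.3,fy=2.3)
    h=max(a.shape[0],b.shape[0]);o=np.zeros((h,a.shape[1]+b.shape[1],3),np.uint8);o[:a.shape[0],:a.shape[1]]=a;o[:b.shape[0],a.shape[1]:]=b
    f=min(1,795/o.shape[1],595/o.shape[0]);o=cv2.resize(o,None,fx=f,fy=f);cv2.imwrite(f'pics/{name}.png',o[:,:,::-1])
E
python3 -c "
from chk import *
chk('c8',[.6046,.0565,.0451])"
```

```text
t 8.6 tcp [0.6077 0.0552 0.0727] w 0.287 F [-0.4  0.5 -1.4] yaw 0.0935 tilt [-0.0009  0.0083]
need tool shift [ 0.0014 -0.003   0.0276]
```

View pics/c8.png

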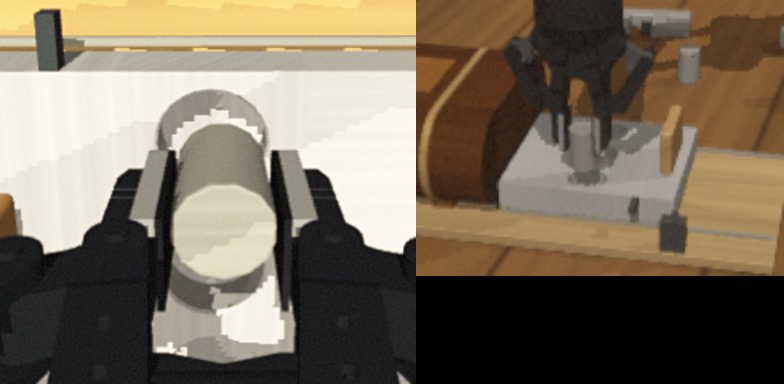

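```bash
python3 -c "
from st import *
c=load('wrist')
print('mouth far',onz(c,180+213/1.6,200+88/1.6,.04),'near',onz(c,180+215/1.6,200+310/1.6,.04))
print('foot far',onz(c,180+222/1.6,200+124/1.6,.0526))
print('top', onz(c,180+224/1.6,200+232/1.6,.0926))
need([.6046,.0565,.0451])
"
```

```text
mouth far [0.60466091 0.07181676 0.04      ] near [ 0.61251542 -0.00881072  0.04      ]
foot far [0.60809017 0.06516147 0.0526    ]
top [0.60968013 0.05400942 0.0926    ]
t 8.7 tcp [0.6076 0.0552 0.0727] w 0.288 F [-0.4 -0.5 -1.7] yaw 0.0936 tilt [-0.0009  0.0083]
need tool shift [ 0.0014 -0.0029  0.0277]
```

>>> servo_tool(moves=[[255,[0.002,-0.003,0],0],[255,[0,0,0],0],[255,[0,0,0],0],[255,[0,0,0.008],0],[255,[0,0,0],0],[255,[0,0,0],0],[255,[0,0,0.0],0],[255,[0,0,0],0]])

```text
time: 9.37
tool_pos: [0.6041, 0.0574, 0.064]
tcp_rot: [-2.111, -2.319, -0.009]
wrist_force: [-0.7, 0.2, -1.2]
width: 0.285
```

```bash
python3 -c "
from chk import *
chk('c9',[.6046,.057,.0451])"
```

```text
t 9.37 tcp [0.6041 0.0574 0.064 ] w 0.285 F [-0.7  0.2 -1.2] yaw 0.0939 tilt [-0.0007  0.0084]
need tool shift [-0.0006  0.0005  0.0189]
```

View pics/c9.png

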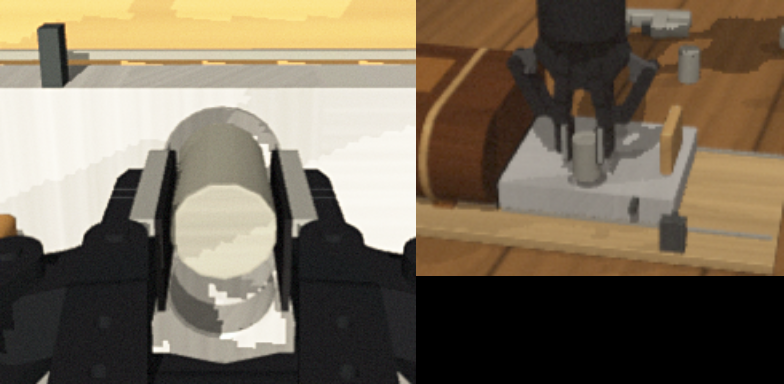

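The slug at (222,200) in the crop is centred over the mouth, which spans 168 to 280.

>>> servo_tool(moves=[[255,[0,0,0.008],0],[255,[0,0,0],0],[255,[0,0,0.008],0],[255,[0,0,0],0],[255,[0,0,0],0],[255,[0,0,0],0],[255,[0,0,0.0],0],[255,[0,0,0],0]])

```text
time: 10.13
tool_pos: [0.6039, 0.0575, 0.0459]
tcp_rot: [-2.11, -2.318, -0.008]
wrist_force: [-0.7, 0.1, -1.1]
width: 0.285
```

```bash
python3 -c "
from chk import *
chk('c10',[.6046,.057,.0451])"
```

```text
t 10.13 tcp [0.6039 0.0575 0.0459] w 0.285 F [-0.7  0.1 -1.1] yaw 0.0938 tilt [-0.0014  0.0083]
need tool shift [-0.0005  0.0007  0.0008]
```

View pics/c10.png

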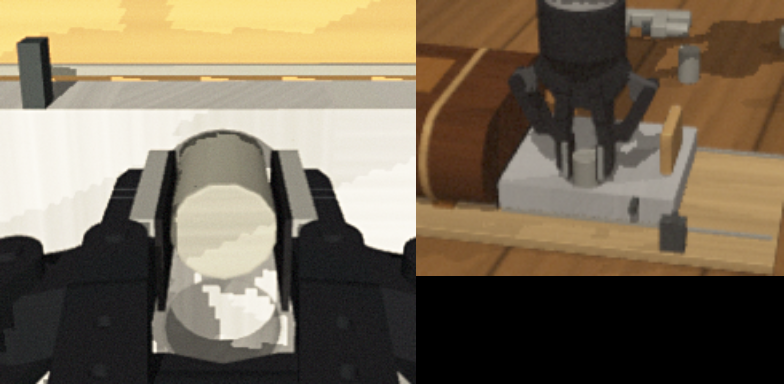

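>>> servo_tool(moves=[[255,[0,0,0.001],0],[100,[0,0,0],0],[100,[0,0,0],0],[100,[0,0,0],0],[100,[0,0,-0.02],0],[100,[0,0,-0.03],0],[100,[0,0,-0.03],0],[100,[0,0,0],0]])

```text
time: 10.9
tool_pos: [0.6032, 0.0568, 0.1268]
tcp_rot: [-2.109, -2.317, -0.005]
wrist_force: [0.7, 0.3, 0.7]
width: 0.606
```

```bash
python3 -c "
from chk import *
chk('c11',[.4245,.25,.17])"
```

```text
t 10.9 tcp [0.6032 0.0568 0.1268] w 0.606 F [0.7 0.3 0.7] yaw 0.0938 tilt [-0.0042  0.0082]
need tool shift [ 0.2095 -0.1599 -0.0409]
```

View pics/c11.png

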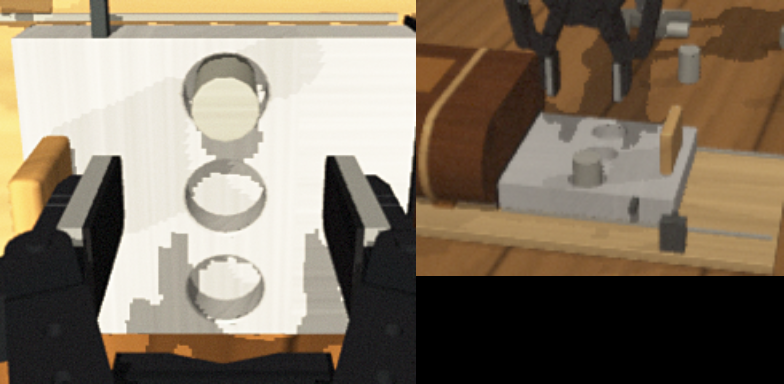

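Slug 1 stands in well2, at (226,109) in the crop. Well1 at (225,195) and well0 at (225,287) are free. Next I'll go to slug B.

>>> servo_tool(moves=[[100,[0.02,-0.015,-0.02],0],[100,[0.03,-0.023,-0.01],0],[100,[0.031,-0.024,0],0],[100,[0.031,-0.024,0],0],[100,[0.031,-0.024,0],0],[100,[0.031,-0.024,0],0],[100,[0.02,-0.015,0],0],[100,[0,0,0],0]])

```text
time: 11.67
tool_pos: [0.4234, 0.2384, 0.1463]
tcp_rot: [-2.11, -2.299, 0.02]
wrist_force: [0.2, 0.2, 0.3]
width: 0.611
```

```bash
python3 -c "
from st import *
need([.4245,.287,.1]); c=grab('wrist','w12'); need([.4245,.287,.1])"
```

```text
t 11.67 tcp [0.4234 0.2384 0.1463] w 0.611 F [0.2 0.2 0.3] yaw 0.0858 tilt [-0.024   0.0044]
need tool shift [0.0481 0.0063 0.0465]
t 11.72 tcp [0.4243 0.2372 0.146 ] w 0.609 F [ 0.6 -0.3 -1.5] yaw 0.0861 tilt [-0.0237  0.0033]
need tool shift [0.0493 0.0055 0.0462]
```

View pics/w12.png

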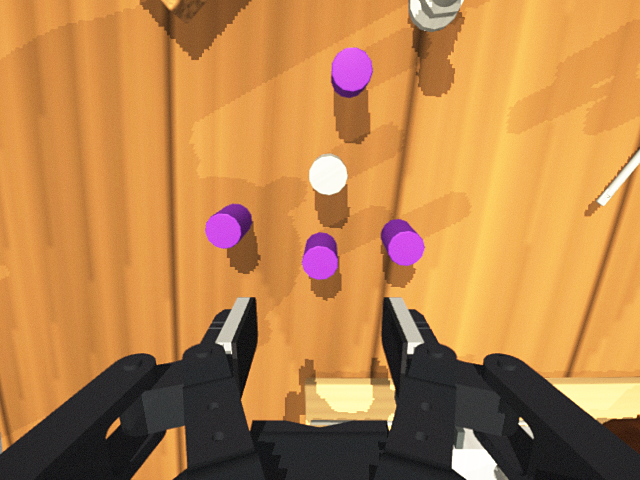

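Slug B is at (328,175), ringed by purples at (352,70), (228,228), (320,255) and (403,243).

```bash
python3 -c "
from top import *
c=load('wrist'); tops(c,[(328,175)])
s,p,R=pose()
b=onz(c,328,174.5,.04)
for q in [(352,69),(226,230),(320,263),(406,248)]:
    g=onz(c,*q,.04); print(q,g.round(3),(R.T@(g-b)).round(3))
need([.4245,.287,.1])"
```

```text
top 309 156 39 39 1153 cen [327.9 174.8] ray [0.424  0.2872] circ [0.4239 0.2872] diam px 39.095375061035156 depth [0.424  0.2871 0.0394]
(352, 69) [0.433 0.352 0.04 ] [0.064 0.014 0.   ]
(226, 230) [0.357 0.243 0.04 ] [-0.038 -0.07   0.001]
(320, 263) [0.424 0.225 0.04 ] [-0.062 -0.005 -0.   ]
(406, 248) [0.483 0.242 0.04 ] [-0.05   0.054 -0.002]
t 11.72 tcp [0.4243 0.2372 0.146 ] w 0.609 F [ 0.6 -0.3 -1.5] yaw 0.0861 tilt [-0.0237  0.0033]
need tool shift [0.0493 0.0055 0.0462]
```

>>> servo_tool(moves=[[100,[0.025,0.004,0.01],0],[100,[0.024,0,0.015],0],[100,[0,0,0],0],[100,[0,0,0],0],[100,[0,0,0.02],0],[100,[0,0,0],0],[100,[0,0,0],0],[100,[0,0,0],0]])

```text
time: 12.38
tool_pos: [0.4255, 0.2813, 0.0968]
tcp_rot: [-2.115, -2.3, 0.032]
wrist_force: [-0.3, -0.0, 0.3]
width: 0.605
```

```bash
python3 -c "
from st import *
need([.423,.287,.018])"
```

```text
t 12.38 tcp [0.4255 0.2813 0.0968] w 0.605 F [-0.3 -0.   0.3] yaw 0.0837 tilt [-0.0261 -0.0035]
need tool shift [0.006  0.     0.0788]
```

>>> servo_tool(moves=[[100,[0.006,0,0],-0.005],[100,[0,0,0],0],[100,[0,0,0.02],0],[100,[0,0,0.02],0],[100,[0,0,0],0],[100,[0,0,0],0],[100,[0,0,0],0],[100,[0,0,0],0]])

```text
time: 13.05
tool_pos: [0.4304, 0.2893, 0.0643]
tcp_rot: [-2.114, -2.307, 0.012]
wrist_force: [0.2, -0.0, 1.1]
width: 0.609
```

```bash
python3 -c "
from st import *
need([.423,.287,.018]); grab('wrist','w13')"
```

```text
t 13.05 tcp [0.4304 0.2893 0.0643] w 0.609 F [ 0.2 -0.   1.1] yaw 0.087 tilt [-0.0146  0.0029]
need tool shift [-0.0019 -0.007   0.0464]
```

View pics/w13.png

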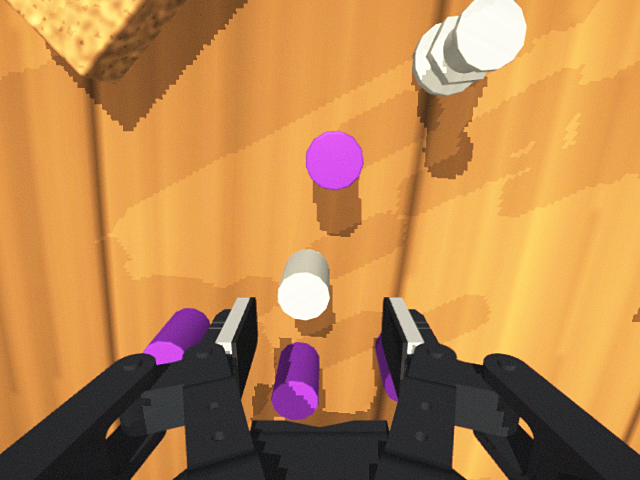

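Slug B's top is at (304,295). I need about 7 mm in −y of the tool, then the descent.

>>> servo_tool(moves=[[100,[-0.002,-0.008,0],0],[100,[0,0,0],0],[100,[0,0,0.012],0],[100,[0,0,0],0],[100,[0,0,0.012],0],[100,[0,0,0],0],[100,[0,0,0],0],[100,[0,0,0],0]])

```text
time: 13.77
tool_pos: [0.4228, 0.2875, 0.0418]
tcp_rot: [-2.115, -2.308, 0.005]
wrist_force: [-0.8, -0.1, -0.9]
width: 0.608
```

```bash
python3 -c "
from top import *
need([.423,.287,.018]); c=grab('wrist','w14'); tops(c,[(320,320)])"
```

```text
t 13.77 tcp [0.4228 0.2875 0.0418] w 0.608 F [-0.8 -0.1 -0.9] yaw 0.0874 tilt [-0.0106  0.0053]
need tool shift [-0.0006  0.0004  0.0238]
top 295 295 50 47 2142 cen [319.2 316.3] ray [0.4244 0.2869] circ [0.424  0.2885] diam px 59.16958236694336 depth [0.4245 0.2866 0.0394]
```

>>> servo_tool(moves=[[100,[0,0,0.012],0],[100,[0,0,0],0],[100,[0,0,0.01],0],[100,[0,0,0],0],[255,[0,0,0],0],[255,[0,0,0],0],[255,[0,0,0],0],[255,[0,0,0],0]])

```text
time: 14.48
tool_pos: [0.4237, 0.2882, 0.0187]
tcp_rot: [-2.115, -2.308, 0.002]
wrist_force: [-0.5, -0.1, -1.2]
width: 0.292
```

```bash
python3 -c "
from st import *
need([.423,.287,.018])"
```

```text
t 14.48 tcp [0.4237 0.2882 0.0187] w 0.292 F [-0.5 -0.1 -1.2] yaw 0.0874 tilt [-0.009   0.0062]
need tool shift [-0.0011 -0.0008  0.0007]
```

>>> servo_tool(moves=[[255,[0,0,-0.02],0],[255,[0,0,-0.03],0],[255,[0,0,-0.03],0],[255,[0,0,-0.03],0],[255,[-0.01,0.01,-0.01],0],[255,[-0.025,0.02,0],0],[255,[-0.025,0.02,0],0],[255,[-0.025,0.02,0],0]])

```text
time: 15.15
tool_pos: [0.4976, 0.2089, 0.1403]
tcp_rot: [-2.103, -2.315, 0.012]
wrist_force: [1.5, -0.5, -2.1]
width: 0.283
```

```bash
python3 -c "
from st import *
need([.6083,.0117,.13])"
```

```text
t 15.15 tcp [0.4976 0.2089 0.1403] w 0.283 F [ 1.5 -0.5 -2.1] yaw 0.0961 tilt [-0.0155  0.0041]
need tool shift [-0.2069  0.0914  0.0077]
```

>>> servo_tool(moves=[[255,[-0.035,0.015,0],0],[255,[-0.035,0.015,0],0],[255,[-0.035,0.015,0],0],[255,[-0.035,0.015,0],0],[255,[-0.03,0.013,0],0],[255,[-0.015,0.006,0],0],[255,[0,0,0],0],[255,[0,0,0],0]])

```text
time: 15.82
tool_pos: [0.6009, 0.0183, 0.1369]
tcp_rot: [-2.11, -2.312, 0.009]
wrist_force: [0.5, 0.6, -1.8]
width: 0.284
```

```bash
python3 -c "
from chk import *
chk('c15',[.6083,.0117,.0427]);need([.6083,.0117,.0427])"
```

```text
t 15.82 tcp [0.6009 0.0183 0.1369] w 0.284 F [ 0.5  0.6 -1.8] yaw 0.0917 tilt [-0.0124  0.0035]
need tool shift [-0.0077  0.0079  0.0941]
t 15.92 tcp [0.6003 0.0195 0.1368] w 0.289 F [ 0.4  0.4 -2.4] yaw 0.0936 tilt [-0.0127  0.0035]
need tool shift [-0.0089  0.0084  0.094 ]
```

View pics/c15.png

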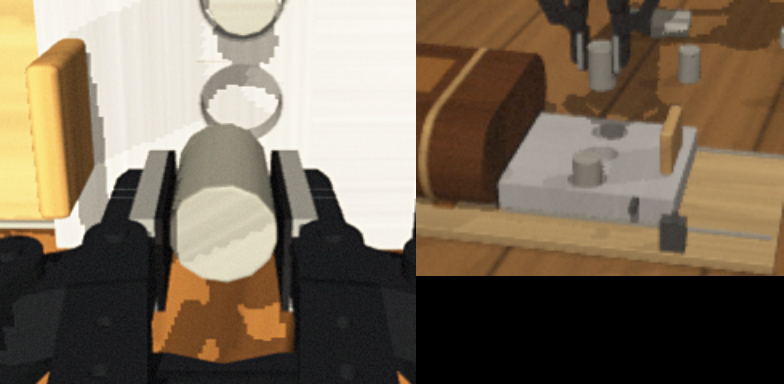

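```bash
python3 -c "
from st import *
c=load('wrist'); print(onz(c,330.6,264.4,.04))"
```

```text
[0.6098987  0.00830457 0.04      ]
```

>>> servo_tool(moves=[[255,[-0.009,0.008,0],0],[255,[0,0,0],0],[255,[0,0,0.02],0],[255,[0,0,0.02],0],[255,[0,0,0.01],0],[255,[0,0,0],0],[255,[0,0,0],0],[255,[0,0,0],0]])

```text
time: 16.58
tool_pos: [0.6088, 0.018, 0.0871]
tcp_rot: [-2.097, -2.324, 0.005]
wrist_force: [0.3, -0.3, -2.1]
width: 0.292
```

```bash
python3 -c "
from chk import *
chk('c16',[.6083,.0117,.0427])"
```

```text
t 16.58 tcp [0.6088 0.018  0.0871] w 0.292 F [ 0.3 -0.3 -2.1] yaw 0.103 tilt [-0.0108  0.005 ]
need tool shift [-0.0065 -0.0007  0.0444]
```

View pics/c16.png

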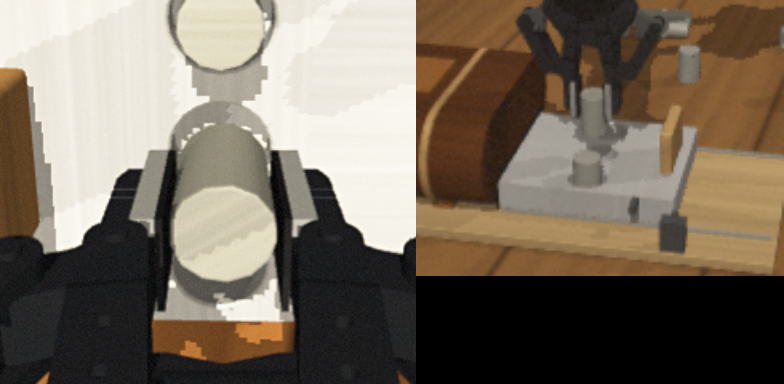

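The slug is laterally over well1, whose mouth spans 170 to 270 in the crop. It needs about 7 mm in −x of the tool.

>>> servo_tool(moves=[[255,[-0.007,-0.001,0],0.008],[255,[0,0,0],0],[255,[0,0,0],0],[255,[0,0,0.01],0],[255,[0,0,0],0],[255,[0,0,0.005],0],[255,[0,0,0],0],[255,[0,0,0],0]])

```text
time: 17.35
tool_pos: [0.6116, 0.0094, 0.0748]
tcp_rot: [-2.112, -2.318, -0.002]
wrist_force: [0.0, -0.4, -1.0]
width: 0.286
```

```bash
python3 -c "
from chk import *
chk('c17',[.6083,.0112,.0427])"
```

```text
t 17.35 tcp [0.6116 0.0094 0.0748] w 0.286 F [ 0.  -0.4 -1. ] yaw 0.0931 tilt [-0.003   0.0047]
need tool shift [ 0.0019 -0.0031  0.0321]
```

View pics/c17.png

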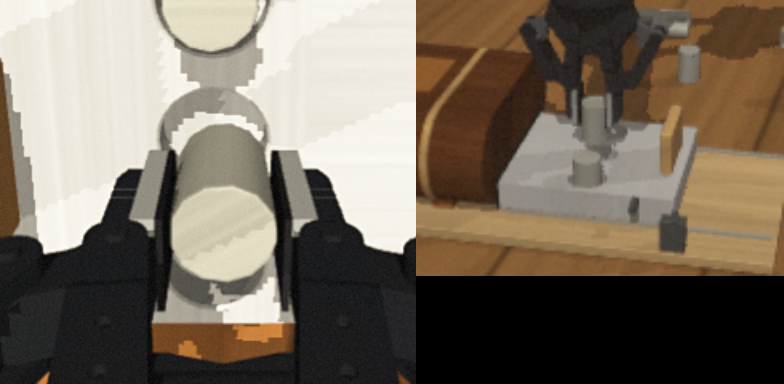

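>>> servo_tool(moves=[[255,[0.002,-0.003,0],0],[255,[0,0,0],0],[255,[0,0,0],0],[255,[0,0,0.01],0],[255,[0,0,0],0],[255,[0,0,0],0],[255,[0,0,0],0],[255,[0,0,0],0]])

```text
time: 18.12
tool_pos: [0.6078, 0.0117, 0.0638]
tcp_rot: [-2.111, -2.319, -0.002]
wrist_force: [-0.5, 0.6, -1.8]
width: 0.287
```

```bash
python3 -c "
from chk import *
chk('c18',[.6083,.0112,.0427])"
```

```text
t 18.12 tcp [0.6078 0.0117 0.0638] w 0.287 F [-0.5  0.6 -1.8] yaw 0.0936 tilt [-0.0034  0.0047]
need tool shift [-0.0007  0.0005  0.0211]
```

View pics/c18.png

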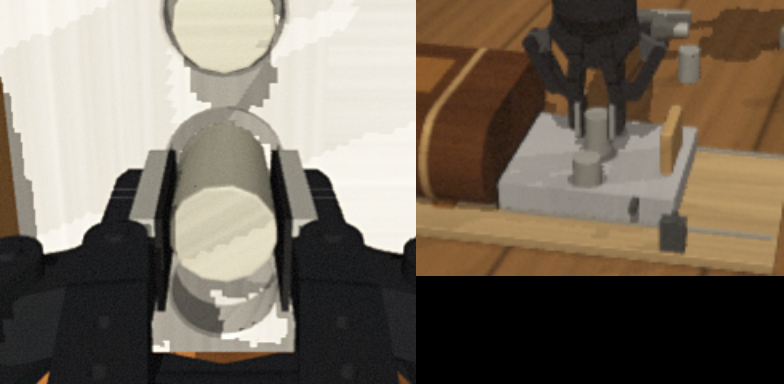

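The slug is now centred over well1's mouth (168 to 282 in the crop), so I'll lower it.

>>> servo_tool(moves=[[255,[-0.0005,0.0005,0.009],0],[255,[0,0,0],0],[255,[0,0,0.009],0],[255,[0,0,0],0],[255,[0,0,0],0],[255,[0,0,0],0],[255,[0,0,0.0],0],[255,[0,0,0],0]])

```text
time: 18.88
tool_pos: [0.6083, 0.0112, 0.0435]
tcp_rot: [-2.111, -2.318, -0.001]
wrist_force: [-0.2, 0.2, -2.0]
width: 0.286
```

```bash
python3 -c "
from chk import *
chk('c19',[.6083,.0112,.0427])"
```

```text
t 18.88 tcp [0.6083 0.0112 0.0435] w 0.286 F [-0.2  0.2 -2. ] yaw 0.0935 tilt [-0.0038  0.0047]
need tool shift [-0.      0.      0.0008]
```

View pics/c19.png

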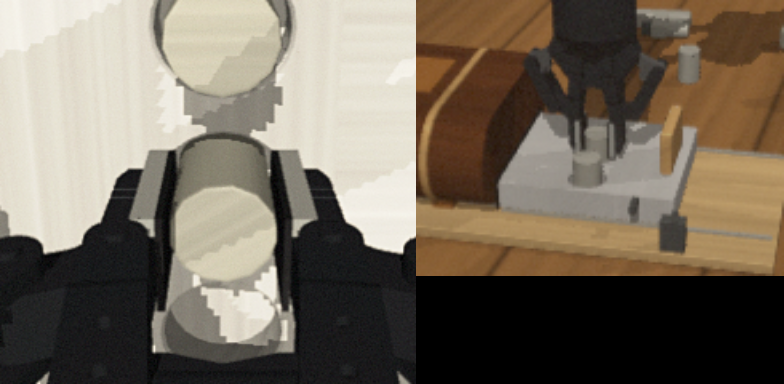

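>>> servo_tool(moves=[[255,[0,0,0.0005],0],[100,[0,0,0],0],[100,[0,0,0],0],[100,[0,0,0],0],[100,[0,0,-0.02],0],[100,[0,0,-0.03],0],[100,[0,0,-0.03],0],[100,[0,0,-0.02],0]])

```text
time: 19.65
tool_pos: [0.6055, 0.0108, 0.1422]
tcp_rot: [-2.107, -2.313, 0.008]
wrist_force: [0.8, -0.1, 1.2]
width: 0.604
```

```bash
python3 -c "
from chk import *
chk('c20',[.586,-.26,.16])"
```

```text
t 19.65 tcp [0.6055 0.0108 0.1422] w 0.604 F [ 0.8 -0.1  1.2] yaw 0.0935 tilt [-0.0126  0.0049]
need tool shift [-0.2677 -0.0449 -0.0189]
```

View pics/c20.png

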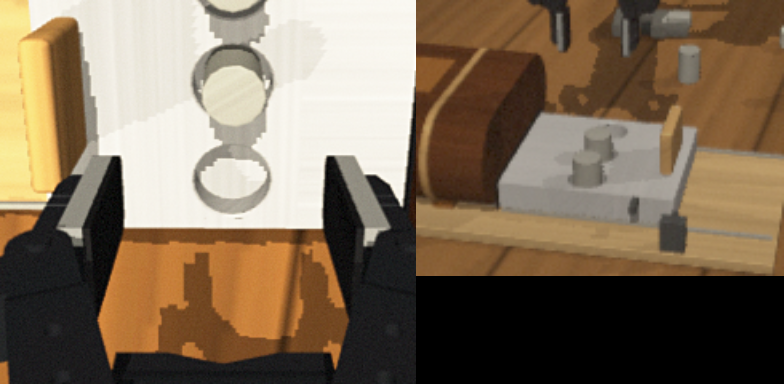

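Two slugs are standing, one in well2 and one in well1, and well0 at (232,180) in the crop is free. Slug C is next.

>>> servo_tool(moves=[[100,[-0.02,-0.003,-0.005],0],[100,[-0.036,-0.006,0],0],[100,[-0.036,-0.006,0],0],[100,[-0.036,-0.006,0],0],[100,[-0.036,-0.006,0],0],[100,[-0.036,-0.006,0],0],[100,[-0.03,-0.006,0],0],[100,[-0.015,0,0],0]])

```text
time: 20.42
tool_pos: [0.5921, -0.2411, 0.1456]
tcp_rot: [-2.098, -2.328, -0.004]
wrist_force: [-0.2, -0.1, 0.1]
width: 0.611
```

```bash
python3 -c "
from st import *
need([.586,-.256,.1]); c=grab('wrist','w21'); need([.586,-.256,.1])"
```

```text
t 20.42 tcp [ 0.5921 -0.2411  0.1456] w 0.611 F [-0.2 -0.1  0.1] yaw 0.1035 tilt [-0.0042  0.0069]
need tool shift [-0.0146 -0.0074  0.0455]
t 20.47 tcp [ 0.5927 -0.2428  0.1455] w 0.608 F [ 1.9 -1.6 -0.1] yaw 0.1024 tilt [-0.0035  0.0056]
need tool shift [-0.0127 -0.0078  0.0455]
```

View pics/w21.png

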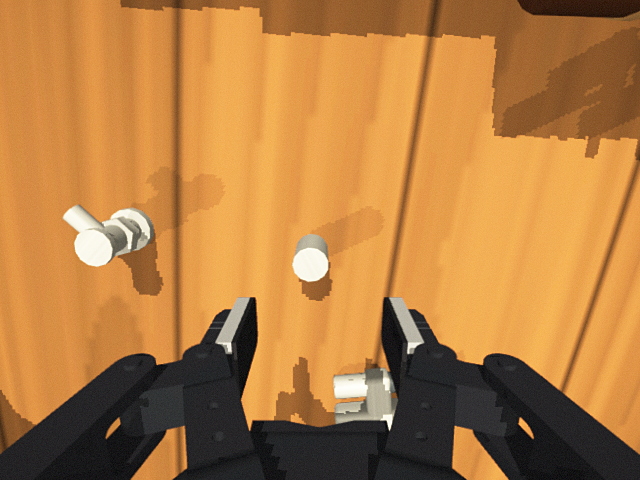

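Slug C's top is at (310,265). The tap is well away at (95,245) and the cutter is at (365,395).

```bash
python3 -c "
from top import *
c=load('wrist'); tops(c,[(310,262)]); print(dep(c,350,376))
need([.585,-.256,.05])"
```

```text
top 293 245 35 37 991 cen [310.4 263. ] ray [ 0.5883 -0.2541] circ [ 0.5884 -0.2541] diam px 36.35388946533203 depth [ 0.5883 -0.2544  0.0392]
[ 0.63313816 -0.36596656  0.00760943]
t 20.47 tcp [ 0.5927 -0.2428  0.1455] w 0.608 F [ 1.9 -1.6 -0.1] yaw 0.1024 tilt [-0.0035  0.0056]
need tool shift [-0.0129 -0.0087  0.0955]
```

>>> servo_tool(moves=[[100,[-0.01,-0.008,0.01],0.007],[100,[0,0,0.015],0],[100,[0,0,0.02],0],[100,[0,0,0.02],0],[100,[0,0,0],0],[100,[0,0,0],0],[100,[0,0,0],0],[100,[0,0,0],0]])

```text
time: 21.13
tool_pos: [0.5862, -0.2515, 0.0762]
tcp_rot: [-2.111, -2.314, -0.007]
wrist_force: [1.7, -0.8, 0.3]
width: 0.605
```

```bash
python3 -c "
from top import *
need([.587,-.2535,.018])"
```

```text
t 21.13 tcp [ 0.5862 -0.2515  0.0762] w 0.605 F [ 1.7 -0.8  0.3] yaw 0.0914 tilt [-0.0042  0.0097]
need tool shift [-0.0027  0.0008  0.0582]
```

>>> servo_tool(moves=[[100,[-0.003,0.001,0],0],[100,[0,0,0.01],0],[100,[0,0,0.015],0],[100,[0,0,0.005],0],[100,[0,0,0],0],[100,[0,0,0],0],[100,[0,0,0],0],[100,[0,0,0],0]])

```text
time: 21.8
tool_pos: [0.5925, -0.2557, 0.0508]
tcp_rot: [2.116, 2.321, 0.012]
wrist_force: [-0.1, 0.3, 0.6]
width: 0.603
```

```bash
python3 -c "
from top import *
need([.587,-.2535,.018]);c=grab('wrist','w22'); tops(c,[(320,315)])"
```

```text
t 21.8 tcp [ 0.5925 -0.2557  0.0508] w 0.603 F [-0.1  0.3  0.6] yaw 0.0925 tilt [0.006 0.005]
need tool shift [ 0.0025 -0.0055  0.0328]
top 295 290 39 39 1362 cen [312.7 307.5] ray [ 0.5914 -0.2567] circ [ 0.5917 -0.2569] diam px 51.623836517333984 depth [ 0.5914 -0.257   0.0394]
```

View pics/w22.png

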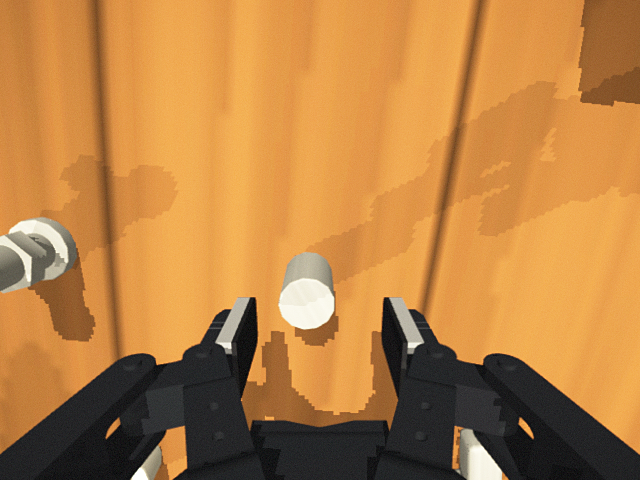

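Slug C's top is at (307,303). It needs about −5.5 mm along the jaws.

>>> servo_tool(moves=[[100,[0.0015,-0.0055,0],0],[100,[0,0,0],0],[100,[0,0,0.01],0],[100,[0,0,0],0],[100,[0,0,0.01],0],[100,[0,0,0],0],[100,[0,0,0],0],[100,[0,0,0],0]])

```text
time: 22.52
tool_pos: [0.5867, -0.2547, 0.0296]
tcp_rot: [2.115, 2.32, 0.013]
wrist_force: [0.4, 1.0, 0.9]
width: 0.608
```

```bash
python3 -c "
from top import *
need([.587,-.254,.018])"
```

```text
t 22.52 tcp [ 0.5867 -0.2547  0.0296] w 0.608 F [0.4 1.  0.9] yaw 0.0923 tilt [0.0073 0.0044]
need tool shift [0.0006 0.0002 0.0116]
```

>>> servo_tool(moves=[[100,[0,0,0.01],0],[100,[0,0,0],0],[100,[0,0,0],0],[255,[0,0,0],0],[255,[0,0,0],0],[255,[0,0,0],0],[255,[0,0,0],0],[255,[0,0,0],0]])

```text
time: 23.18
tool_pos: [0.587, -0.2547, 0.0183]
tcp_rot: [2.115, 2.32, 0.013]
wrist_force: [0.4, 0.5, -1.2]
width: 0.288
```

```bash
python3 -c "
from top import *
need([.587,-.254,.018])"
```

```text
t 23.18 tcp [ 0.587  -0.2547  0.0183] w 0.288 F [ 0.4  0.5 -1.2] yaw 0.0925 tilt [0.0071 0.0045]
need tool shift [0.0007 0.0001 0.0003]
```

>>> servo_tool(moves=[[255,[0,0,-0.02],0],[255,[0,0,-0.03],0],[255,[0,0,-0.03],0],[255,[0.01,0,-0.02],0],[255,[0.03,0.005,0],0],[255,[0.035,0.006,0],0],[255,[0.035,0.006,0],0],[255,[0.035,0.006,0],0]])

```text
time: 23.85
tool_pos: [0.5948, -0.1111, 0.1227]
tcp_rot: [2.128, 2.308, 0.011]
wrist_force: [1.1, 0.7, -1.6]
width: 0.29
```

```bash
python3 -c "
from st import *
need([.6126,-.0345,.13])"
```

```text
t 23.85 tcp [ 0.5948 -0.1111  0.1227] w 0.29 F [ 1.1  0.7 -1.6] yaw 0.0814 tilt [0.0062 0.0037]
need tool shift [ 0.0749  0.024  -0.0069]
```

>>> servo_tool(moves=[[255,[0.03,0.01,0],0],[255,[0.022,0.008,0],-0.012],[255,[0.01,0.003,0],0],[255,[0,0,0],0],[255,[0,0,0],0],[255,[0,0,0],0],[255,[0,0,0],0],[255,[0,0,0],0]])

```text
time: 24.52
tool_pos: [0.6092, -0.0411, 0.1228]
tcp_rot: [2.109, 2.327, 0.01]
wrist_force: [-0.0, -0.4, -1.4]
width: 0.287
```

```bash
python3 -c "
from chk import *
chk('c25',[.6126,-.0345,.0423]);need([.6126,-.0345,.0423])"
```

```text
t 24.52 tcp [ 0.6092 -0.0411  0.1228] w 0.287 F [-0.  -0.4 -1.4] yaw 0.0979 tilt [0.005  0.0042]
need tool shift [0.0059 0.0036 0.0806]
t 24.62 tcp [ 0.6092 -0.041   0.1229] w 0.289 F [-0.   0.4 -0.7] yaw 0.0977 tilt [0.0051 0.0043]
need tool shift [0.0059 0.0036 0.0806]
```

View pics/c25.png

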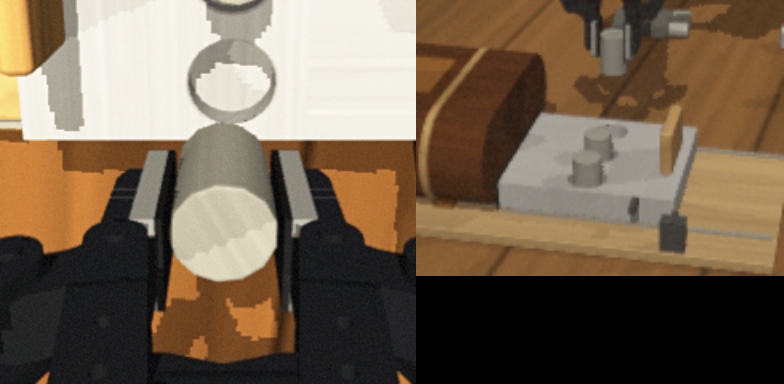

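```bash
python3 -c "
from st import *
c=load('wrist'); print(onz(c,180+232.5/1.6,200+81/1.6,.04))"
```

```text
[ 0.61463256 -0.03724846  0.04      ]
```

>>> servo_tool(moves=[[255,[0.006,0.0035,0],0],[255,[0,0,0],0],[255,[0,0,0.015],0],[255,[0,0,0.015],0],[255,[0,0,0],0],[255,[0,0,0],0],[255,[0,0,0],0],[255,[0,0,0],0]])

```text
time: 25.28
tool_pos: [0.6143, -0.0364, 0.0944]
tcp_rot: [2.112, 2.321, 0.013]
wrist_force: [-0.3, -0.1, 0.0]
width: 0.291
```

```bash
python3 -c "
from chk import *
chk('c26',[.6126,-.0345,.0423])"
```

```text
t 25.28 tcp [ 0.6143 -0.0364  0.0944] w 0.291 F [-0.3 -0.1  0. ] yaw 0.0941 tilt [0.0082 0.0037]
need tool shift [ 0.0018 -0.002   0.0521]
```

View pics/c26.png

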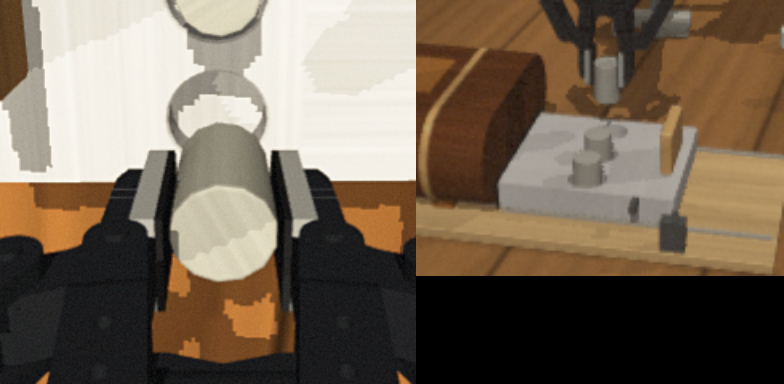

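>>> servo_tool(moves=[[255,[0.0015,-0.002,0],0],[255,[0,0,0],0],[255,[0,0,0.015],0],[255,[0,0,0],0],[255,[0,0,0.01],0],[255,[0,0,0],0],[255,[0,0,0],0],[255,[0,0,0],0]])

```text
time: 26.05
tool_pos: [0.6146, -0.0349, 0.0726]
tcp_rot: [2.108, 2.317, 0.019]
wrist_force: [-0.8, 0.0, -1.1]
width: 0.289
```

```bash
python3 -c "
from chk import *
chk('c27',[.6126,-.0347,.0423])"
```

```text
t 26.05 tcp [ 0.6146 -0.0349  0.0726] w 0.289 F [-0.8  0.  -1.1] yaw 0.0944 tilt [0.0144 0.0031]
need tool shift [ 0.0003 -0.0024  0.0302]
```

View pics/c27.png

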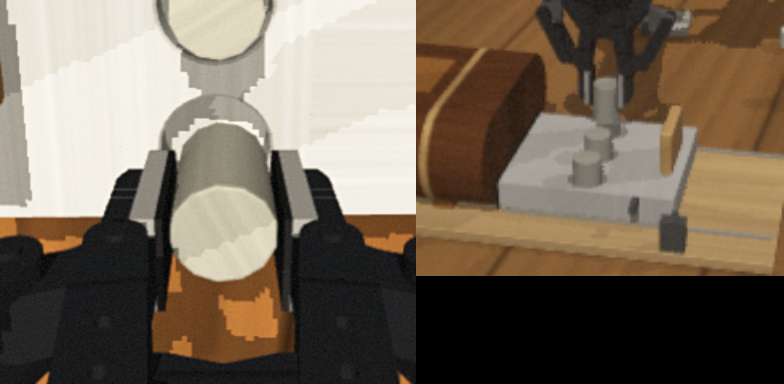

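>>> servo_tool(moves=[[255,[0.0005,-0.0025,0],0],[255,[0,0,0],0],[255,[0,0,0],0],[255,[0,0,0.008],0],[255,[0,0,0],0],[255,[0,0,0],0],[255,[0,0,0],0],[255,[0,0,0],0]])

```text
time: 26.82
tool_pos: [0.6132, -0.0347, 0.0652]
tcp_rot: [2.107, 2.316, 0.021]
wrist_force: [-0.5, -1.1, -1.7]
width: 0.289
```

```bash
python3 -c "
from chk import *
chk('c28',[.6126,-.0347,.0423])"
```

```text
t 26.82 tcp [ 0.6132 -0.0347  0.0652] w 0.289 F [-0.5 -1.1 -1.7] yaw 0.0944 tilt [0.0173 0.0029]
need tool shift [ 0.     -0.001   0.0229]
```

View pics/c28.png

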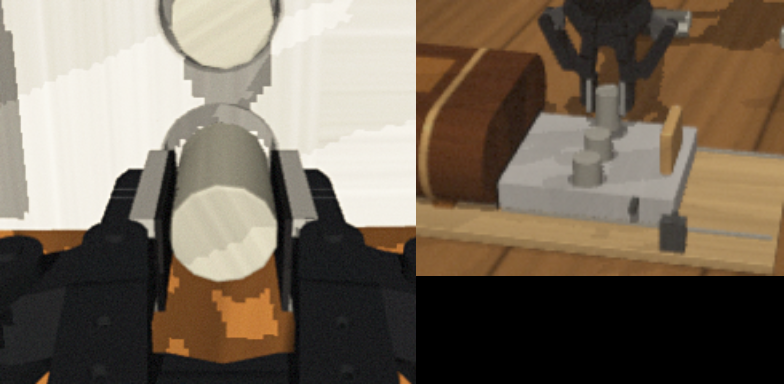

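The slug sits over well0's mouth, about 1 mm off. Lowering it now.

>>> servo_tool(moves=[[255,[0,-0.001,0.009],0],[255,[0,0,0],0],[255,[0,0,0.008],0],[255,[0,0,0],0],[255,[0,0,0],0],[255,[0,0,0],0],[255,[0,0,0.0],0],[255,[0,0,0],0]])

```text
time: 27.58
tool_pos: [0.6121, -0.0348, 0.0458]
tcp_rot: [2.107, 2.316, 0.021]
wrist_force: [-0.8, -0.9, -1.2]
width: 0.287
```

```bash
python3 -c "
from chk import *
chk('c29',[.6126,-.0347,.0423])"
```

```text
t 27.58 tcp [ 0.6121 -0.0348  0.0458] w 0.287 F [-0.8 -0.9 -1.2] yaw 0.0943 tilt [0.0163 0.0029]
need tool shift [0.     0.0005 0.0035]
```

View pics/c29.png

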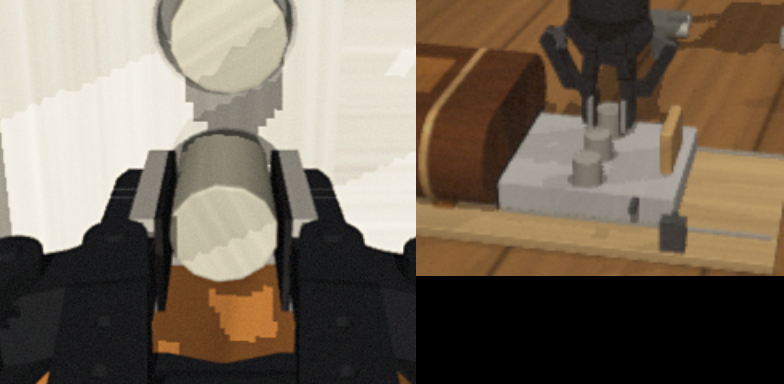

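>>> servo_tool(moves=[[255,[0,0.0005,0.003],0],[255,[0,0,0],0],[100,[0,0,0],0],[100,[0,0,0],0],[100,[0,0,0],0],[100,[0,0,-0.02],0],[100,[0,0,-0.03],0],[100,[0,0,-0.03],0]])

```text
time: 28.35
tool_pos: [0.6063, -0.0344, 0.1178]
tcp_rot: [-2.114, -2.323, -0.008]
wrist_force: [0.5, 0.0, 0.3]
width: 0.605
```

>>> servo_tool(moves=[[100,[0,0,-0.02],0],[100,[0,0,-0.03],0],[100,[0,0,-0.02],0],[100,[0,0,0],0],[100,[0,0,0],0],[100,[0,0,0],0],[100,[0,0,0],0],[100,[0,0,0],0]])

```text
time: 29.02
tool_pos: [0.6095, -0.0351, 0.1983]
tcp_rot: [2.108, 2.316, 0.02]
wrist_force: [-0.0, 0.6, 0.1]
width: 0.604
```

```bash
python3 -c "
from st import *
need([.539,.003,.16]); grab('wrist','w30');grab('side','s30')"
```

```text
t 29.02 tcp [ 0.6095 -0.0351  0.1983] w 0.604 F [-0.   0.6  0.1] yaw 0.0943 tilt [0.016  0.0029]
need tool shift [ 0.0445 -0.0672  0.0373]
```

View pics/w30.png

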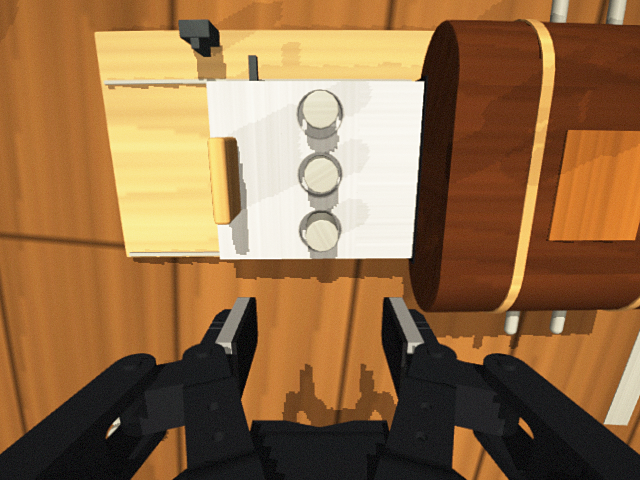

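View pics/s30.png

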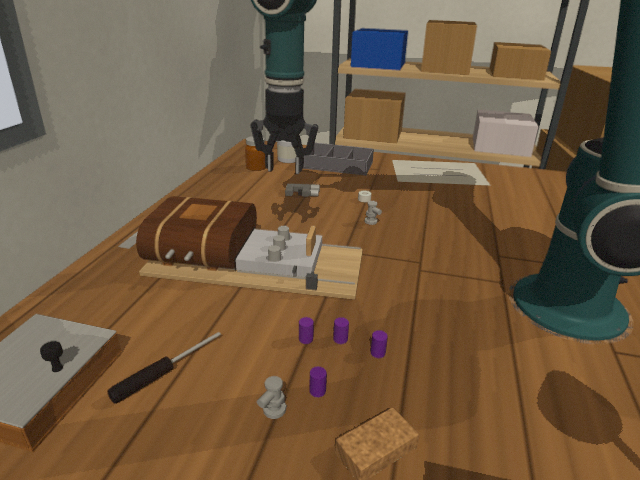

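All three slugs stand in their wells, at (321,108), (321,174) and (321,233) in the wrist view. The tab's top is at (218,180), the pointer at (253,68) and the index ridge at (201,48).

```bash
python3 -c "
from top import *
c=load('wrist'); tops(c,[(321,108),(321,174),(321,233)],z=.064)
im=c['pixels'];cv2.imwrite('pics/w30c.png',cv2.resize(im[10:130,165:285],None,fx=5,fy=5,interpolation=cv2.INTER_CUBIC)[:,:,::-1])
cv2.imwrite('pics/w30d.png',cv2.resize(im[70:270,190:360],None,fx=3,fy=3,interpolation=cv2.INTER_CUBIC)[:,:,::-1])
"
```

```text
top 303 91 36 38 1067 cen [320.4 109. ] ray [0.6055 0.0557] circ [0.6052 0.0555] diam px 37.70193099975586 depth [0.6055 0.0557 0.0634]
top 304 157 35 36 956 cen [321.2 174.7] ray [0.6103 0.0104] circ [0.6102 0.0104] diam px 35.68608093261719 depth [0.6104 0.0102 0.0633]
top 306 218 33 34 855 cen [321.8 234.3] ray [ 0.6152 -0.0346] circ [ 0.6152 -0.0346] diam px 33.51094436645508 depth [ 0.6152 -0.0349  0.0632]
```

View pics/w30c.png

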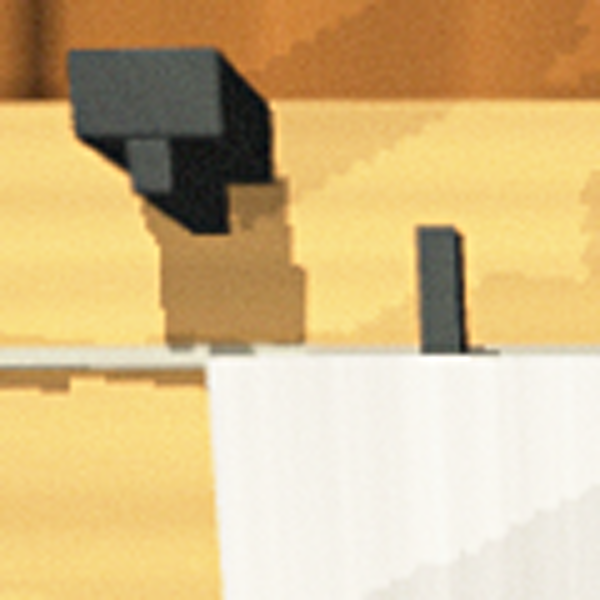

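View pics/w30d.png

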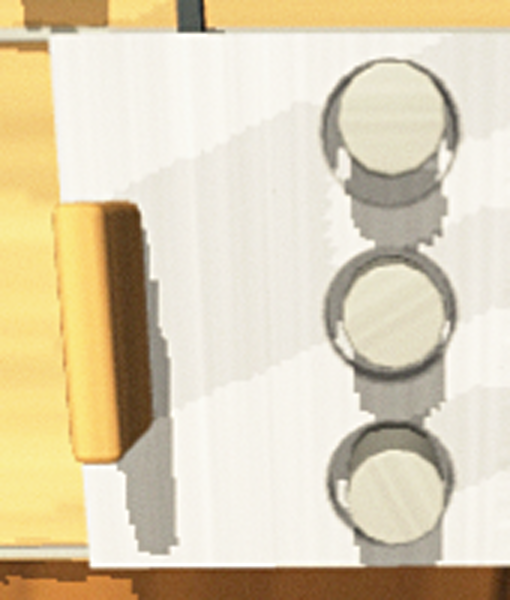

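```bash
cat > pull.py <<'E'
from st import *
def pull(c,u0,v0,s,pts,yaw=.0945,zi=.044):
    ax=np.array([np.cos(yaw),np.sin(yaw)])
    g=lambda q,z: onz(c,u0+(q[0]+.5)/s-.5,v0+(q[1]+.5)/s-.5,z)
    i=(g(pts[0],zi)+g(pts[1],zi))/2; p=(g(pts[2],.04)+g(pts[3],.04))/2
    print('idx',i.round(4),'ptr',p.round(4),'pull',((p-i)[:2]@ax).round(4),'lat',((i-p)[:2]@np.array([-ax[1],ax[0]])).round(4), 'widths',np.linalg.norm(g(pts[0],zi)-g(pts[1],zi)).round(4),np.linalg.norm(g(pts[2],.04)-g(pts[3],.04)).round(4))
E
python3 -c "
from pull import *
c=load('wrist'); P=cloud(c)
print('block z',P[27,193:210:4,2],'ridge z',P[40:47:2,195,2],'ptr z',P[58:76:4,252,2])
pull(c,165,10,5,[(130,190),(173,190),(416,229),(458,229)])
"
```

```text
block z [0.04361215 0.04317582 0.04466592 0.04304971 0.04245398] ridge z [0.04323746 0.04340622 0.04288993 0.04376098] ptr z [0.03829178 0.04050708 0.03955075 0.03992726 0.03821725]
idx [0.5117 0.0905 0.044 ] ptr [0.5522 0.0897 0.04  ] pull 0.0403 lat 0.0046 widths 0.0062 0.0062
```

The pull needed is about 40 mm, and the ridge and pointer both measure 6 mm wide, as they should. Now the tab.

```bash
python3 -c "
from st import *
c=load('wrist')
for q in [(57,205),(106,207),(77,460),(119,458),(89,333)]: print(onz(c,190+q[0]/3-.3,70+q[1]/3-.3,.085).round(4))
need([.539,.0035,.12])"
```

```text
[0.5337 0.0296 0.085 ]
[0.5444 0.0301 0.085 ]
[ 0.5391 -0.0276  0.085 ]
[ 0.5488 -0.0262  0.085 ]
[0.5413 0.0022 0.085 ]
t 29.12 tcp [ 0.6092 -0.035   0.1978] w 0.612 F [ 0.7 -0.1 -0.1] yaw 0.0943 tilt [0.0148 0.0031]
need tool shift [ 0.0448 -0.0674  0.0769]
```

>>> servo_tool(moves=[[100,[0.015,-0.022,0.01],0],[100,[0.015,-0.022,0.015],0],[100,[0.012,-0.019,0.015],0],[100,[0,0,0.01],0],[100,[0,0,0],0],[100,[0,0,0],0],[100,[0,0,0],0],[100,[0,0,0],0]])

```text
time: 29.78
tool_pos: [0.5399, 0.0011, 0.1397]
tcp_rot: [2.113, 2.32, 0.011]
wrist_force: [-0.8, 0.9, -0.6]
width: 0.604
```

```bash
python3 -c "
from st import *
need([.5395,.0025,.06])"
```

```text
t 29.78 tcp [0.5399 0.0011 0.1397] w 0.604 F [-0.8  0.9 -0.6] yaw 0.0931 tilt [0.0075 0.0027]
need tool shift [ 0.0013 -0.0009  0.0797]
```

>>> servo_tool(moves=[[100,[0.001,-0.001,0.01],0],[100,[0,0,0.012],0],[100,[0,0,0.01],0],[100,[0,0,0],0],[100,[0,0,0],0],[100,[0,0,0],0],[100,[0,0,0],0],[100,[0,0,0],0]])

```text
time: 30.45
tool_pos: [0.5429, 0.0009, 0.106]
tcp_rot: [2.113, 2.316, 0.015]
wrist_force: [0.2, -0.5, 1.2]
width: 0.608
```

```bash
python3 -c "
from chk import *
chk('c31',[.5395,.0025,.06],wr=(150,440,180,440))"
```

```text
t 30.45 tcp [0.5429 0.0009 0.106 ] w 0.608 F [ 0.2 -0.5  1.2] yaw 0.0914 tilt [0.0115 0.0023]
need tool shift [ 0.0019 -0.0038  0.0459]
```

View pics/c31.png

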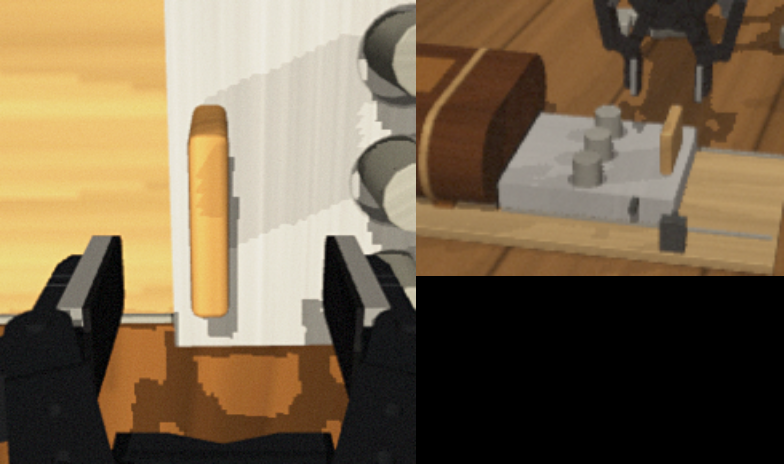

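The tab at (209,225) in the crop is between the open jaws. I'll shift −4 mm along the jaws and descend.

>>> servo_tool(moves=[[100,[0.002,-0.004,0],0],[100,[0,0,0],0],[100,[0,0,0.015],0],[100,[0,0,0],0],[100,[0,0,0.015],0],[100,[0,0,0],0],[100,[0,0,0.01],0],[100,[0,0,0],0]])

```text
time: 31.22
tool_pos: [0.5411, 0.003, 0.0693]
tcp_rot: [2.109, 2.312, 0.021]
wrist_force: [-0.6, 0.3, -1.1]
width: 0.611
```

```bash
python3 -c "
from chk import *
chk('c32',[.5395,.0025,.06],wr=(150,440,180,440))"
```

```text
t 31.22 tcp [0.5411 0.003  0.0693] w 0.611 F [-0.6  0.3 -1.1] yaw 0.0919 tilt [0.0181 0.0021]
need tool shift [-0.0004 -0.0018  0.0093]
```

View pics/c32.png

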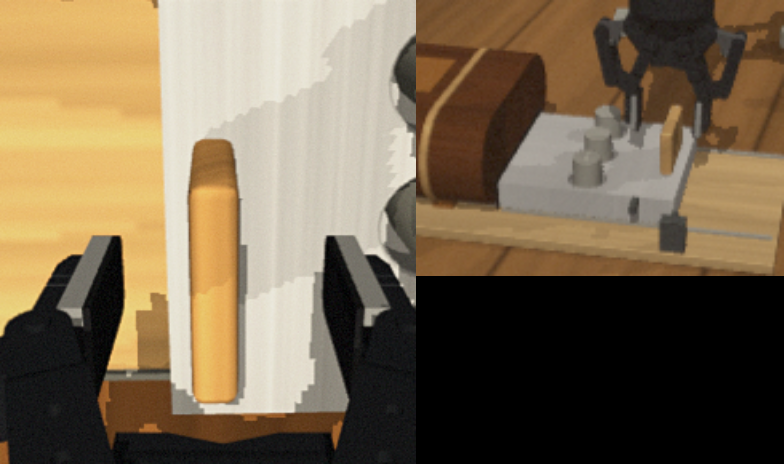

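>>> servo_tool(moves=[[100,[0,-0.003,0.006],0],[100,[0,0,0],0],[100,[0,0,0],0],[255,[0,0,0],0],[255,[0,0,0],0],[255,[0,0,0],0],[255,[0,0,0],0],[255,[0,0,0],0]], newtons=80)

```text
time: 31.98
tool_pos: [0.5387, 0.0023, 0.067]
tcp_rot: [2.107, 2.312, 0.021]
wrist_force: [3.6, 0.1, -3.9]
width: 0.116
```

```bash
python3 -c "
from chk import *
chk('c33',[.5395,.0025,.06],wr=(150,440,180,440))"
```

```text
t 31.98 tcp [0.5387 0.0023 0.067 ] w 0.116 F [ 3.6  0.1 -3.9] yaw 0.0926 tilt [0.0188 0.0013]
need tool shift [0.0001 0.0006 0.007 ]
```

View pics/c33.png

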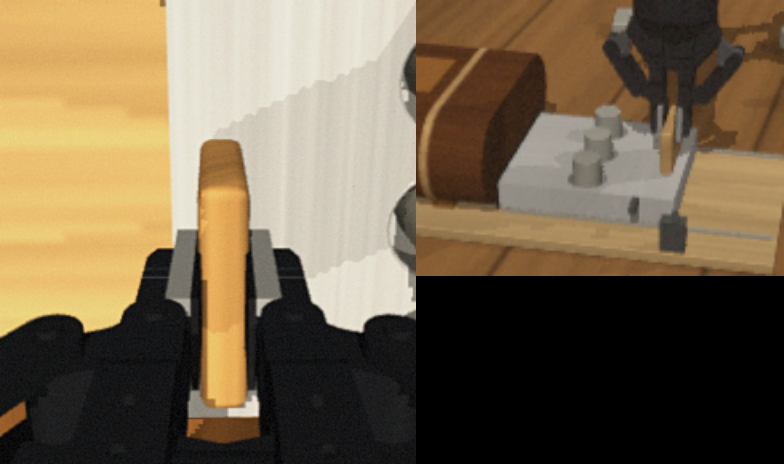

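The tab is gripped, with the reading at about 10 mm against 12 mm actual. Now I'll pull gently along −tool y.

>>> servo_tool(moves=[[255,[0,-0.004,0],0],[255,[0,-0.006,0],0],[255,[0,-0.006,0],0],[255,[0,-0.006,0],0],[255,[0,-0.006,0],0],[255,[0,-0.004,0],0],[255,[0,-0.002,0],0],[255,[0,0,0],0]])

```text
time: 32.75
tool_pos: [0.5072, -0.0007, 0.067]
tcp_rot: [2.101, 2.305, 0.036]
wrist_force: [5.0, -0.2, -5.3]
width: 0.117
```

```bash
python3 -c "
from chk import *
need(None); c=grab('wrist','w34'); need(None); print(np.linalg.norm(pose()[1][:2]-[.5387,.0023]))"
```

```text
t 32.75 tcp [ 0.5072 -0.0007  0.067 ] w 0.117 F [ 5.  -0.2 -5.3] yaw 0.0925 tilt [0.0319 0.0018]
t 32.8 tcp [ 0.5073 -0.0008  0.067 ] w 0.116 F [ 5.9  1.  -4.2] yaw 0.0925 tilt [0.0319 0.0018]
0.031528383904899926
```

View pics/w34.png

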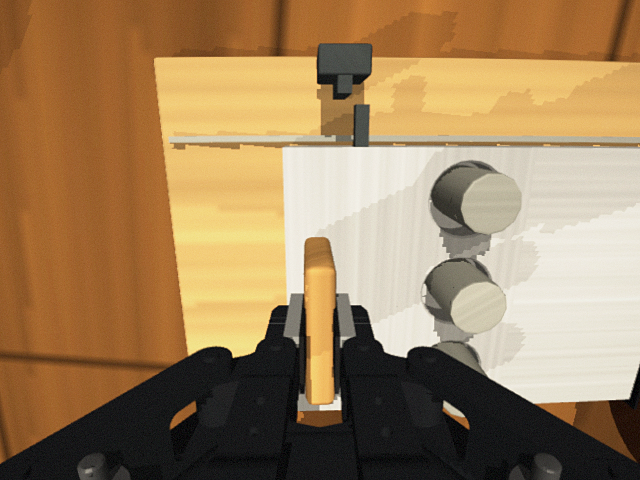

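The pointer tip at (362,105) is now close to the ridge at (344,97), and the slugs still stand. I'll measure what's left.

```bash
python3 -c "
from pull import *
c=load('wrist');im=c['pixels'];cv2.imwrite('pics/w34c.png',cv2.resize(im[35:155,290:410],None,fx=5,fy=5,interpolation=cv2.INTER_CUBIC)[:,:,::-1])"
```

```text
(no output)
```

View pics/w34c.png

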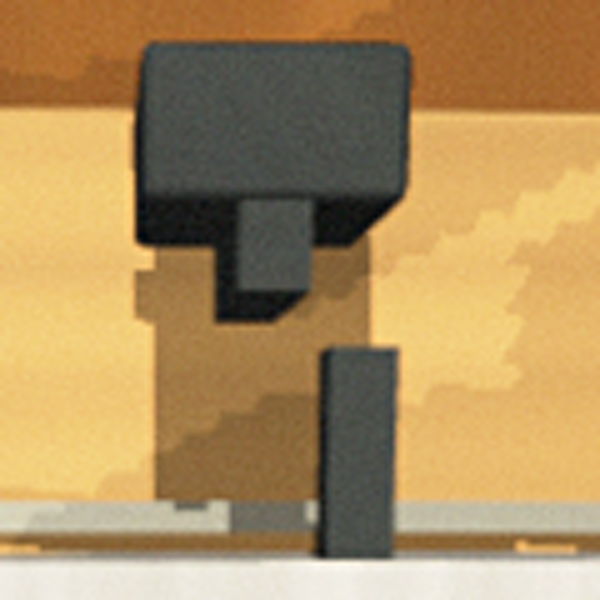

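```bash
python3 -c "
from pull import *
c=load('wrist')
pull(c,290,35,5,[(238,290),(311,290),(326,350),(398,350)])
P=cloud(c); print('ridge z',P[78:92:3,344,2],'ptr z',P[108:140:6,362,2])
need(None)"
```

```text
idx [0.5116 0.0904 0.044 ] ptr [0.5199 0.0868 0.04  ] pull 0.008 lat 0.0044 widths 0.006 0.0062
ridge z [0.04194485 0.04287573 0.04347349 0.04379274 0.04317086] ptr z [0.03922906 0.03927323 0.04026427 0.03976934 0.03944634 0.03887174]
t 32.8 tcp [ 0.5073 -0.0008  0.067 ] w 0.116 F [ 5.9  1.  -4.2] yaw 0.0925 tilt [0.0319 0.0018]
```

About 8 mm remains, with the index point the same as in the earlier view.

>>> servo_tool(moves=[[255,[0,-0.003,0],0],[255,[0,-0.003,0],0],[255,[0,-0.0025,0],0],[255,[0,0,0],0],[255,[0,0,0],0],[255,[0,0,0],0],[255,[0,0,0],0],[255,[0,0,0],0]])

```text
time: 33.47
tool_pos: [0.4998, -0.0015, 0.0671]
tcp_rot: [2.097, 2.3, 0.045]
wrist_force: [5.7, 0.9, -3.5]
width: 0.119
```

```bash
python3 -c "
from chk import *
need(None); c=grab('wrist','w35'); grab('side','s35'); need(None); print(np.linalg.norm(pose()[1][:2]-[.5387,.0023]))
im=c['pixels'];cv2.imwrite('pics/w35c.png',cv2.resize(im[35:155,290:410],None,fx=5,fy=5,interpolation=cv2.INTER_CUBIC)[:,:,::-1])"
```

```text
t 33.47 tcp [ 0.4998 -0.0015  0.0671] w 0.119 F [ 5.7  0.9 -3.5] yaw 0.0922 tilt [0.0407 0.0023]
t 33.57 tcp [ 0.4998 -0.0015  0.067 ] w 0.118 F [ 5.9  0.1 -4.4] yaw 0.0922 tilt [0.0407 0.0023]
0.03908524961079063
```

View pics/w35c.png

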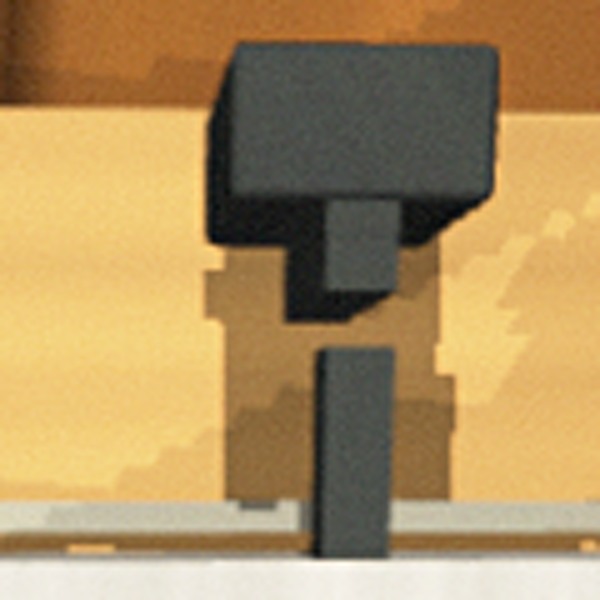

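View pics/w35.png

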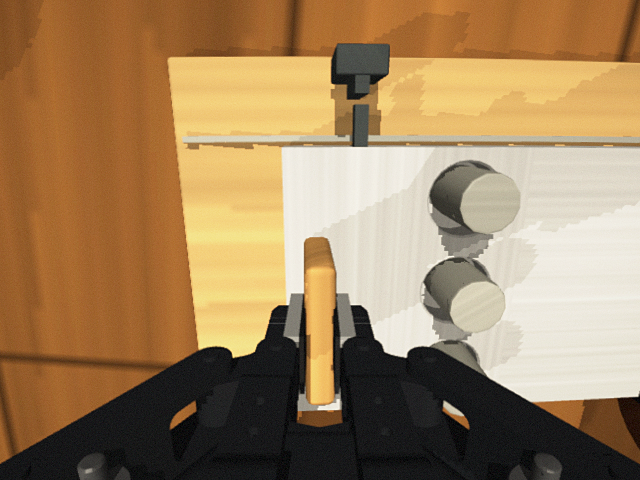

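```bash
python3 -c "
from pull import *
c=load('wrist')
pull(c,290,35,5,[(326,290),(399,290),(321,349),(393,349)])
pull(c,290,35,5,[(326,290),(399,290),(321,349),(393,349)],zi=.0435)
need(None); print(bot.read_state()['joint_vel'].round(4))
d=load('side')
cv2.imwrite('pics/s35c.png',cv2.resize(d['pixels'][210:310,200:380],None,fx=4,fy=4,interpolation=cv2.INTER_CUBIC)[:,:,::-1])"
```

```text
idx [0.5117 0.0904 0.044 ] ptr [0.5123 0.0861 0.04  ] pull 0.0003 lat 0.0043 widths 0.0061 0.0062
idx [0.5117 0.0905 0.0435] ptr [0.5123 0.0861 0.04  ] pull 0.0002 lat 0.0044 widths 0.0061 0.0062
t 33.57 tcp [ 0.4998 -0.0015  0.067 ] w 0.118 F [ 5.9  0.1 -4.4] yaw 0.0922 tilt [0.0407 0.0023]
[ 0.0027  0.0018 -0.0025 -0.0003  0.0004  0.0013]
```

View pics/s35c.png

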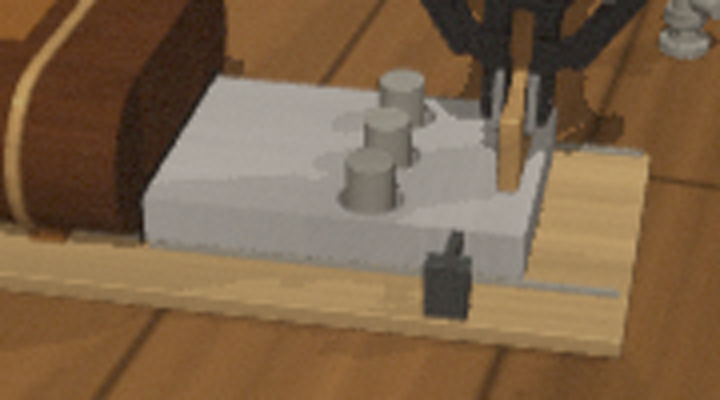

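```bash
python3 -c "
from st import *
print(bot.finish_job()); need(None)"
```

```text
the job is handed in; nothing more can be done
None
the job is handed in; nothing more can be done
```

I stood one grey slug in each of the three wells while the sled was home. I then took the wooden tab, drew the sled out to the index, and handed the job in at about 33.6 s of the 67 s while still holding it. The hand-in reports no verdict.

**Last checks**
- **Pointer:** it measured 0.3 mm from the index ridge along the slide, against the 5 mm allowed. Ridge and pointer both came out 6 mm wide, as described.
- **Slugs:** before the pull, the slug tops were within about 2.5 mm of the well centres, at the expected height. After the pull all three were still standing, but I checked that by eye only and did not measure them again.
- **Hold:** the tab was clamped at the 80 N grip setting. The spring's pull read about 6 N, as expected, and the arm was still.
- **Bystanders:** I did not touch any of them knowingly. In a side view taken just before the pull they looked unmoved.

**What disagreed**
- **Fingertips:** the cameras showed them about 2 mm behind the TCP, not 25 mm ahead as described. Because of that, the first close on a slug shut over its top without moving it. I regripped lower and used the measured tip position from then on.
- **Pull length:** the tool moved about 39 mm during the pull, just under the stated 40 mm minimum. I went by the camera alignment of the pointer.
- **Tool tilt:** the tilt drifted slowly with the relative moves and had reached about 2.3° at the end.

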